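# Put the dumpling rolling set away on its rack

### The arm

A 7-joint arm with a two-finger parallel gripper is mounted at the origin on the work surface. World frame = base frame: x ahead of the robot, y to its left, z up, the work surface at z = 0. Lengths are in mm, angles in rad, forces in N, time in s.
With the tool pointing down it reaches from about 400 to 850 mm from the base axis. Payload 10.4 kg.
Tool frame: the origin (TCP) lies on the centre line of the jaws, within the pads' length; the fingertips stand 8 mm ahead of it and the grasp point (between the pads) lies 11 mm behind it; z points along the fingers, y is the line along which they close (so a half turn about z gives the same grasp; the last joint's range is limited). The gripper opens to 87 mm and grips with 3 to 60 N. Pads are 19 mm wide; open, the fingers measure 117 mm over their backs; the gripper's body (75 mm by 190 mm) begins 51 mm behind the grasp point.
Start: joints at [-1.268, 0.332, -0.065, 1.46, 0.022, 1.35, -0.088], TCP at [200.029, 592.148, 230.576] pointing down, gripper open.
Joint ranges: [-2.6, 2.6], [-0.5, 2.12], [-1.47, 1.34], [0.16, 2.42], [-1.27, 4.41], [0.06, 2.06], [-2.6, 2.6]. Speed limits (rad/s): [2.22, 2.22, 2.79, 2.79, 3.14, 3.14, 3.14].

### API

Orientations are given as a rotation vector (axis times angle).
In Python, from bench import env gives the robot as it stands. The module is installed in compiled form; this text tells all that it offers.
- The arm moves only by the tool apply_moves, never from a script. Its argument "moves" is a list of rows, each a list of 7 numbers: the turn, a rotation vector about the tool's x, y, z normalised to -1 to 1, where 1 is 6 degrees, then the shift along the tool's x, y, z normalised to -1 to 1, where 1 is 20 mm, then the opening, from 0 (shut) to 1 (fully open). A call has 1 to 5 rows; each row shifts and turns the commanded pose from where the row before left it, along the tool's axes as they then stand; what a row does not reach is not made up. A row lasts 1/8 s, in which the tool goes at most 62.5 mm and 10.7 degrees, less where a joint would pass 70% of its speed; a pose out of reach is approached as far as the arm can. A call with a number of a shift or a turn outside -1 to 1 is refused whole. A call with a gripper value outside its range is refused whole. The fingers move at their own pace and stop on an object; "grip_force" is the grip in N (left out, the last holds). Time passes only in rows, so rows that do not move let the fingers close. It gives the time, the measured TCP pose, the force, the opening and the grip force at its end, in the units of the state.
- env.state(): the state, without advancing time (a new reading comes with each control period).
- env.camera(name): name is "scene" or "top" or "wrist"; returns a dict with "img" (400x640x3 uint8, red, green, blue), "fx", "fy", "cx", "cy" (pixels), "R" (3x3) and "t" (3): a world point X has camera coordinates R X + t; the wrist camera has in their place "hand_eye" (4x4, takes a point from camera to tool coordinates, whose origin is the TCP and whose axes are the flange's). Camera axes: x right, y down, z forward; pixel columns grow to the right and rows downward; lengths in mm; the calibration is good to about 2 mm. A picture is of the moment at which its call begins: read the wrist's pose just before it. There is no depth.
- env.hand_in(): hands the job in; it is judged then, once.
The state is a dict: "time_s": time; "qpos": joint angles; "joint_vel": joint speeds; "tau": joint torques, N m; "ee_pos": TCP position; "tool_rot": TCP orientation; "ft_force": force on the tool from outside, world axes, zero at the start; "torque": the same for the moment, N m; "width": finger opening in mm; "grasp_force": force on a finger pad.
Only numpy, scipy, OpenCV 4.12 (cv2) and the standard library are available. Lean on these libraries where they do the work, as an engineer would, in place of code of your own. Each camera call takes 0.05 s, during which the arm holds its last target. There are 200 camera calls.

### The job

Put the dumpling rolling set away on its rack at the stall counter, where the keeper bar was left half shut over the grooves: thread every thickness ring down the post until it is fully home, the widest at the bottom and each one above narrower than the one below it, and settle both rolling pins in the two grooves, about centred along their length. Once both pins lie settled, swing the keeper bar shut over them until it snaps into its catch. Leave the pumpkin and the sauce bottle where they stand.

Things in the scene. Friction and masses are not known exactly. Their poses are not given: they have to be found in the camera images.
- ring64: black plastic dough-thickness ring, 64 mm outside diameter, 12 mm thick, bore 21 mm; may be absent. It lies flat on the counter at the start, on the robot's left. Origin at its centre (6 mm above what it lies on), z along its bore; both faces alike
- ring56: black plastic dough-thickness ring, 56 mm outside diameter, 12 mm thick, bore 21 mm; may be absent. It lies flat on the counter at the start, on the robot's left. Origin at its centre (6 mm above what it lies on), z along its bore; both faces alike
- ring48: black plastic dough-thickness ring, 48 mm outside diameter, 12 mm thick, bore 21 mm; may be absent. It lies flat on the counter at the start, on the robot's left. Origin at its centre (6 mm above what it lies on), z along its bore; both faces alike
- ring40: black plastic dough-thickness ring, 40 mm outside diameter, 12 mm thick, bore 21 mm; may be absent. It lies flat on the counter at the start, on the robot's left. Origin at its centre (6 mm above what it lies on), z along its bore; both faces alike
- ring32: black plastic dough-thickness ring, 32 mm outside diameter, 12 mm thick, bore 21 mm; may be absent. It lies flat on the counter at the start, on the robot's left. Origin at its centre (6 mm above what it lies on), z along its bore; both faces alike
- pin_a: plain round wooden dumpling rolling pin, 26 mm diameter, 200 mm long, 90 g; the two are alike. It lies on the counter at the start, on the robot's right. Origin at its middle, on its axis; x runs along its length (either end alike)
- pin_b: plain round wooden dumpling rolling pin, 26 mm diameter, 200 mm long, 90 g; the two are alike. It lies on the counter at the start, on the robot's right. Origin at its middle, on its axis; x runs along its length (either end alike)
- rack: wooden storage rack, fixed: a board 205 mm (its x) by 325 mm (its y), 16 mm thick, with the ring post, two V grooves along its y and the keeper bar. Origin on the counter under the middle between the grooves; x points away from the robot at yaw 0, z up. The board reaches from x -110 to +95 mm and y -125 to +200 mm
- post_foot (a point): foot of the upright steel ring post on its axis, at the board's top face; at x -10, y +150 mm of the rack. The post is 16 mm in diameter, 60 mm tall with a tapered tip (full diameter up to 52 mm). The first ring fully home has its centre 6 mm above this point, each further one 12 mm higher
- post_tip (a point): top of the ring post, 60 mm above its foot
- groove_near (a point): where a pin's middle (on its axis) lies when settled in the groove nearer the robot, 46 mm above the counter. The groove runs along the rack's y: two V cradles (45 degree flanks, 42 mm wide at the top, 16 mm thick, up to 49 mm above the counter) 65 mm either side of this point; between them the pin is free, for the fingers
- groove_far (a point): the same for the groove farther from the robot, parallel, 70 mm away
- keeper (a joint): keeper bar angle, rad: 0 shut (along the rack's +x, over both grooves, in a spring-ball catch), grows as it opens clockwise seen from above (1.57: along rack -y), at most 2.2. Level steel bar 14 mm thick, 178 mm long from its pivot, 64 to 78 mm above the counter (settled pins reach 59). It stays where left; the catch resists, about 4 N at the knob, between 0.13 and 0.06 rad, then snaps in
- keeper_pivot (a point): the keeper bar's upright hinge axis, at the height of the bar's axis (71 mm above the counter); at x -90, y 0 of the rack
- keeper_knob (a point): top of the black upright knob on the keeper bar, 150 mm from the pivot; the knob is 14 mm in diameter and stands 28 mm above the bar's top (its top 106 mm above the counter)
- pumpkin: bystander: small ribbed orange pumpkin, 90 mm wide, 60 mm tall without its stalk; origin under its centre
- sauce: bystander: amber sauce bottle, 56 mm in diameter, 150 mm tall; origin under its centre
Mind the look-alikes: they are no part of the job. Leave any blue look-alike of the pin_b alone. Leave any green look-alike of the ring64 alone.

How it is judged:
By the outcome, as a careful person would: the job done as asked, in the order asked, and still so for the second after the job is handed in, with the robot touching nothing.
Of ring64, ring56, ring48, ring40, ring32 only 3 to 4 are there at a start; the rules pass over those that are not, and their reading is None.
At some moment in a run one of ring64, ring56, ring48, ring40, ring32 may be knocked a few centimetres aside while the robot is not near it.
It also fails if it takes over 192 s, if anything falls off the work surface, if the arm or the gripper's body presses on something with over 40 N, if the wrist force passes 120 N, or if a joint passes its speed limit or range.

## Working session

There is one attempt and no reset: what is moved stays moved. The work goes in short steps, Python scripts to look and compute and a tool call to move; the robot and the scene stay as the last step left them, time stands still between calls to the robot, and variables do not carry over. Pictures are saved under pics/ and viewed, at most 14 in all, crops included, and the job is handed in when it is done.

Besides the shell and the picture viewer there is one more tool, called after "Request:" as name([rows], argument=value, ...), one row to a line, values as JSON. apply_moves: Moves the arm, as the interface text tells. Scaled input: -1 to 1 covers 20 mm each way for a shift and 6 degrees each way for a turn. Its arguments: {"type":"object","properties":{"moves":{"type":"array"},"grip_force":{"type":"number"}},"required":["moves"]}

```bash
mkdir -p pics; ls; cat > h.py <<'E'
import numpy as np, cv2
from scipy.spatial.transform import Rotation as Rot
from bench import env
def save(c,n): cv2.imwrite(f'pics/{n}.png',cv2.cvtColor(c['img'],cv2.COLOR_RGB2BGR))
E
python3 - <<'E'
from h import *
s=env.state(); print({k:np.round(v,3) for k,v in s.items()})
for n in ['scene','top','wrist']:
    c=env.camera(n); save(c,n+'0'); np.save(n+'0.npy',c,allow_pickle=True)
    print(n,{k:np.round(v,3).tolist() for k,v in c.items() if k!='img'})
E
```

```text
pics
{'time_s': np.float64(0.0), 'qpos': array([-1.268,  0.333, -0.065,  1.461,  0.022,  1.35 , -0.088]), 'joint_vel': array([-0.   , -0.001,  0.   , -0.001,  0.   ,  0.   ,  0.   ]), 'tau': array([-0.0000e+00, -6.2328e+01,  2.4000e-02, -3.8987e+01, -6.1000e-02,
        4.0000e-02,  0.0000e+00]), 'ee_pos': array([199.919, 591.753, 229.71 ]), 'tool_rot': array([-5.09e-01, -3.10e+00,  2.00e-03]), 'ft_force': array([ 0.672,  0.107, -0.013]), 'torque': array([-0.   ,  0.005,  0.026]), 'grasp_force': np.float64(0.0), 'width': np.float64(86.64)}
scene {'fx': 375.122, 'fy': 375.122, 'cx': 321.149, 'cy': 201.099, 'R': [[-0.834, 0.552, -0.005], [0.468, 0.701, -0.538], [-0.294, -0.451, -0.843]], 't': [326.637, -199.794, 1375.972]}
top {'fx': 360.888, 'fy': 360.888, 'cx': 318.121, 'cy': 198.9, 'R': [[-0.01, -1.0, 0.01], [-0.996, 0.009, -0.093], [0.093, -0.011, -0.996]], 't': [75.567, 439.847, 1093.067]}
wrist {'fx': 311.067, 'fy': 311.067, 'cx': 319.589, 'cy': 198.395, 'hand_eye': [[0.0, -0.964, -0.267, 73.448], [1.0, 0.0, 0.0, -0.262], [0.0, -0.267, 0.964, -153.553], [0.0, 0.0, 0.0, 1.0]]}
```

View pics/top0.png

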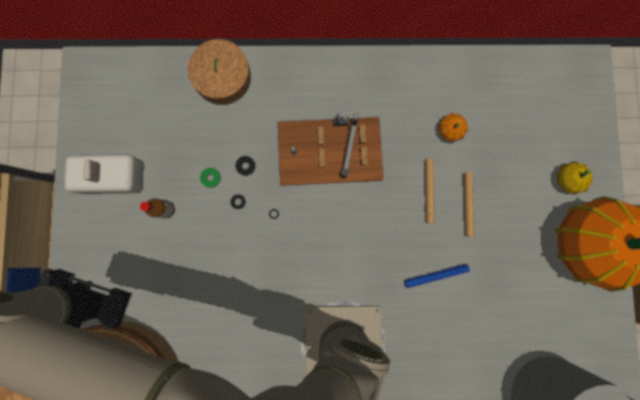

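View pics/scene0.png

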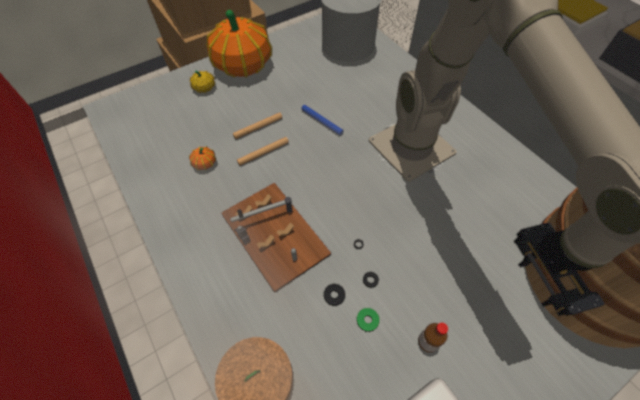

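The top view shows three black rings at about (245,166), (238,202) and (274,214), and the green look-alike at (210,178). The pins are at (430,190) and (468,204), the blue look-alike at (437,276), and the rack at about (330,152). The bar runs from (345,175) to (352,122). The scene view agrees on all of this.

```bash
cat >> h.py <<'E'
def cam_pose(c,s=None):
    if 'hand_eye' in c:
        T=np.eye(4);T[:3,:3]=Rot.from_rotvec(s['tool_rot']).as_matrix();T[:3,3]=s['ee_pos']
        M=T@c['hand_eye']; return M[:3,3],M[:3,:3]
    R=np.array(c['R']); return -R.T@np.array(c['t']),R.T
def ray(c,uv,s=None):
    o,R=cam_pose(c,s); d=R@np.array([(uv[0]-c['cx'])/c['fx'],(uv[1]-c['cy'])/c['fy'],1]); return o,d/np.linalg.norm(d)
def onz(c,uv,z,s=None):
    o,d=ray(c,uv,s); return o+d*(z-o[2])/d[2]
def tri(rs):
    A=sum(np.eye(3)-np.outer(d,d) for o,d in rs); b=sum((np.eye(3)-np.outer(d,d))@o for o,d in rs); return np.linalg.solve(A,b)
def proj(c,X,s=None):
    o,R=cam_pose(c,s); p=R.T@(np.array(X)-o); return np.array([c['fx']*p[0]/p[2]+c['cx'],c['fy']*p[1]/p[2]+c['cy']])
def blobs(mask,lo=15,hi=1e9):
    n,l,st,ce=cv2.connectedComponentsWithStats(mask.astype(np.uint8),connectivity=8)
    return [(ce[i],st[i],l==i) for i in range(1,n) if lo<st[i][4]<hi]
def look(n='wrist'):
    s=env.state(); return env.camera(n),s
E
python3 - <<'E'
from h import *
top=np.load('top0.npy',allow_pickle=True).item(); sc=np.load('scene0.npy',allow_pickle=True).item()
for n,c,box in [('top',top,(190,100,500,250)),('scene',sc,(180,100,460,340))]:
    im=c['img'].astype(int); hsv=cv2.cvtColor(c['img'],cv2.COLOR_RGB2HSV)
    x0,y0,x1,y1=box; roi=np.zeros(im.shape[:2],bool); roi[y0:y1,x0:x1]=1
    dark=(im.max(2)<75)&roi
    wood=(hsv[...,0]>8)&(hsv[...,0]<22)&(hsv[...,1]>90)&(hsv[...,2]>120)&roi
    for nm,m,z in [('dark',dark,12),('wood',wood,13)]:
        for ce,st,l in blobs(m,12,3000):
            cc=[(st[0]+st[2]/2-.5),(st[1]+st[3]/2-.5)]
            print(n,nm,ce.round(1),st, onz(c,ce,z).round(0), 'diam',(max(st[2:4])*np.linalg.norm(onz(c,ce,z)-cam_pose(c)[0])/c['fx']).round(0))
E
```

```text
top dark [221.6 101.2] [208 100  28   4  84] [756. 375.  12.] diam 95.0
top dark [339.4 121.8] [333 117  15   9 101] [686.   1.  12.] diam 49.0
top dark [351.2 126.4] [347 119  11  27  67] [671. -36.  12.] diam 88.0
top dark [439.3 133.5] [436 125  10  17  45] [ 646. -315.   12.] diam 58.0
top dark [245.  165.3] [236 156  19  20 251] [549. 299.  12.] diam 64.0
top dark [342.3 173.7] [340 168   6  10  38] [520.  -5.  12.] diam 31.0
top dark [237.5 201.4] [231 195  14  14 118] [436. 321.  12.] diam 44.0
top wood [454.5 126. ] [442 113  26  27 536] [ 670. -364.   13.] diam 93.0
top wood [368.1 131.7] [360 124  20  18 229] [653. -89.  13.] diam 65.0
top wood [321.1 133.6] [317 126   9  17 111] [648.  60.  13.] diam 55.0
top wood [330.3 164.2] [ 279  145  104   39 2432] [550.  32.  13.] diam 328.0
top wood [430. 191.] [427 159   7  64 417] [ 463. -278.   13.] diam 209.0
top wood [469.4 204.6] [466 173   8  64 423] [ 419. -400.   13.] diam 216.0
scene dark [418.1 127.2] [ 392  100   65   62 2502] [-79. -50.  12.] diam 257.0
scene dark [428.  182.9] [414 168  28  36 207] [ 65. 163.  12.] di
[... 579 characters left out ...]
 327.  12.] diam 48.0
scene dark [334.  294.5] [324 284  21  22 312] [551. 306.  12.] diam 64.0
scene dark [436.5 332.3] [434 328   7   8  17] [380. 544.  12.] diam 24.0
scene dark [425.2 335.6] [424 331   4   9  20] [411. 533.  12.] diam 26.0
scene wood [257.2 124.3] [233 113  49  24 244] [ 418. -399.   13.] diam 192.0
scene wood [262.4 149.9] [237 138  51  25 271] [ 462. -277.   13.] diam 188.0
scene wood [201.2 156.2] [189 146  26  21 363] [ 659. -373.   13.] diam 98.0
scene wood [256.4 200.2] [223 183  62  38 756] [583. -98.  13.] diam 208.0
scene wood [259.3 216.3] [230 206  55  23 266] [605. -39.  13.] diam 179.0
scene wood [257.  338.6] [246 338  23   2  38] [790. 291.  13.] diam 66.0
```

Request:
apply_moves([
  [0,0,0,-1,-0.67,-0.2,1],
  [0,0,0,-1,-0.67,-0.2,1],
  [0,0,0,-1,-0.67,-0.2,1],
  [0,0,0,-1,-0.67,-0.2,1],
  [0,0,0,-1,-0.67,-0.2,1],
])

```text
time_s: 0.78
ee_pos: [274.8, 494.9, 251.2]
tool_rot: [0.511, 3.099, 0.001]
ft_force: [0.4, 0.3, 0.2]
width: 87.1
grasp_force: 0.0
```

Request:
apply_moves([
  [0,0,0,-1,-0.67,-0.2,1],
  [0,0,0,-1,-0.67,-0.2,1],
  [0,0,0,-1,-0.67,-0.2,1],
  [0,0,0,-1,-0.67,-0.2,1],
  [0,0,0,-1,-0.67,-0.2,1],
])

```text
time_s: 1.4
ee_pos: [347.7, 399.2, 271.1]
tool_rot: [0.511, 3.1, 0.001]
ft_force: [-0.1, 0.7, -0.2]
width: 86.9
grasp_force: 0.0
```

Request:
apply_moves([
  [0,0,0,-1,-0.67,-0.2,1],
  [0,0,0,-1,-0.67,-0.2,1],
  [0,0,0,-1,-0.67,-0.2,1],
  [0,0,0,-1,-0.67,-0.2,1],
  [0,0,0,-1,-0.67,-0.2,1],
])

```text
time_s: 2.02
ee_pos: [420.7, 303.6, 291.1]
tool_rot: [0.511, 3.1, 0.001]
ft_force: [0.6, 0.4, -0.1]
width: 87.0
grasp_force: 0.0
```

Request:
apply_moves([
  [0,0,-1,0,0,0,1],
  [0,0,-1,0,0,0,1],
  [0,0,-1,0,0,0,1],
  [0,0,0,0,0,0,1],
  [0,0,0,0,0,0,1],
])

```text
time_s: 2.65
ee_pos: [420.1, 305.1, 290.8]
tool_rot: [0.023, 3.141, 0.001]
ft_force: [-0.1, -0.2, -0.0]
width: 86.9
grasp_force: 0.0
```

```bash
python3 - <<'E'
from h import *
c,s=look(); save(c,'w1'); np.save('w1.npy',(c,s),allow_pickle=True)
print(s['ee_pos'].round(1),Rot.from_rotvec(s['tool_rot']).as_matrix().round(3).tolist(),s['time_s'],s['qpos'].round(2))
t=env.camera('top'); save(t,'top1')
E
```

```text
[420.1 305.1 290.8] [[-1.0, 0.015, 0.0], [0.015, 1.0, 0.0], [-0.0, 0.0, -1.0]] 2.65 [-0.87  0.07  0.16  1.65 -0.01  1.42  0.85]
```

View pics/w1.png

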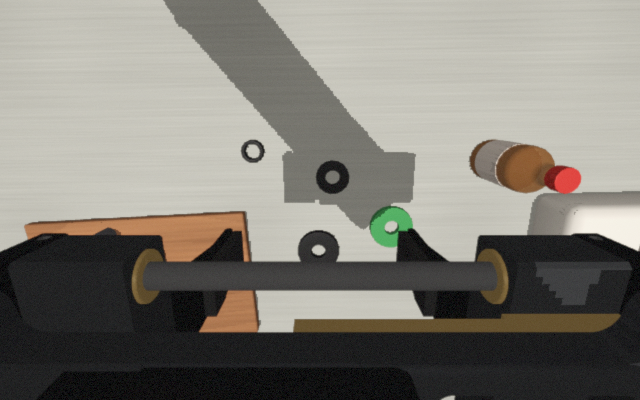

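The wrist view shows ring64 at (319,248), partly hidden by the fingers, ring48 at (332,177) and ring32 at (252,151), with no fourth ring. I'll move farther out to see the rack.

Request:
apply_moves([
  [0,0,0,-0.96,-0.55,0,1],
  [0,0,0,-0.96,-0.55,0,1],
  [0,0,0,-0.96,-0.55,0,1],
  [0,0,0,-0.96,-0.55,0,1],
  [0,0,0,-0.96,-0.55,0,1],
])

```text
time_s: 3.38
ee_pos: [515.9, 249.2, 290.5]
tool_rot: [-0.02, -3.142, -0.0]
ft_force: [0.6, 0.6, -0.3]
width: 87.2
grasp_force: 0.0
```

Request:
apply_moves([
  [0,0,0,-0.96,-0.55,0,1],
  [0,0,0,-0.96,-0.55,0,1],
  [0,0,0,-0.96,-0.55,0,1],
  [0,0,0,-0.96,-0.55,0,1],
  [0,0,0,-0.96,-0.55,0,1],
])

```text
time_s: 4.0
ee_pos: [611.2, 193.1, 290.5]
tool_rot: [-0.02, -3.141, -0.0]
ft_force: [0.3, -0.9, 0.7]
width: 87.0
grasp_force: 0.0
```

Request:
apply_moves([
  [0,0,0,-0.96,-0.55,0,1],
  [0,0,0,-0.96,-0.55,0,1],
  [0,0,0,-0.96,-0.55,0,1],
  [0,0,0,-0.96,-0.55,0,1],
  [0,0,0,0,0,0,1],
])

```text
time_s: 4.62
ee_pos: [687.6, 147.1, 289.7]
tool_rot: [-0.023, -3.141, 0.002]
ft_force: [-0.3, -0.7, -0.4]
width: 86.9
grasp_force: 0.0
```

```bash
python3 - <<'E'
from h import *
c,s=look(); save(c,'w2'); np.save('w2.npy',(c,s),allow_pickle=True)
print(s['ee_pos'].round(1),s['tool_rot'].round(3),s['time_s'],s['qpos'].round(2))
E
```

```text
[687.6 147.1 289.7] [-2.300e-02 -3.141e+00  2.000e-03] 4.625 [-0.49  0.51  0.34  1.13 -0.16  1.53  1.38]
```

View pics/w2.png

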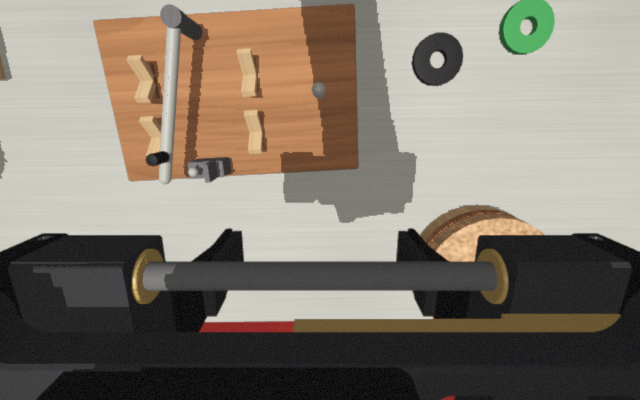

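The wrist view shows the whole rack. The post tip is at (319,88), the bar runs from the pivot at (173,15) to (166,180), the knob top is at (152,159), the catch is at (208,168), and ring64 is at (438,59).

```bash
cat >> h.py <<'E'
def rings(c,s,z=12,lo=60):
    im=c['img'].astype(int); m=(im.max(2)<62); m[230:]=0
    out=[]
    for ce,st,l in blobs(m,lo,4000):
        cs,_=cv2.findContours(l.astype(np.uint8),cv2.RETR_EXTERNAL,cv2.CHAIN_APPROX_NONE)
        P=np.array([onz(c,p[0],z,s)[:2] for p in cs[0]],np.float32)
        (x,y),r=cv2.minEnclosingCircle(P); e=cv2.fitEllipse(P) if len(P)>5 else None
        out.append((ce.round(0).tolist(),np.round(e[0],1).tolist(),np.round(e[1],1).tolist()))
    return out
E
python3 - <<'E'
from h import *
for n in ['w1','w2']:
    c,s=np.load(n+'.npy',allow_pickle=True)
    for r in rings(c,s): print(n,r)
c,s=np.load('w2.npy',allow_pickle=True)
hsv=cv2.cvtColor(c['img'],cv2.COLOR_RGB2HSV)
m=((hsv[...,0]<16)&(hsv[...,1]>90)); m[:, :60]=0; m[200:]=0; m[:,400:]=0
b=max(blobs(m),key=lambda b:b[1][4]); cs,_=cv2.findContours(b[2].astype(np.uint8),cv2.RETR_EXTERNAL,cv2.CHAIN_APPROX_NONE)
P=np.array([onz(c,p[0],16,s)[:2] for cc in cs for p in cc],np.float32); r=cv2.minAreaRect(P); print('board',r,b[1])
print(cv2.boxPoints(r))
# pieces
im=c['img'].astype(int)
crop=im[75:105,300:340]; print('post', [ (b[0]+[300,75]).round(1).tolist()+[int(b[1][4])] for b in blobs((crop.max(2)-crop.min(2)<45),20)])
k=im[140:175,140:175]; print('knob',[(b[0]+[140,140]).round(1).tolist()+b[1].tolist() for b in blobs(k.max(2)<50,10)])
E
```

```text
w1 ([253.0, 152.0], [396.3, 213.7], [25.6, 26.3])
w1 ([332.0, 177.0], [435.1, 322.6], [45.0, 46.2])
w2 ([190.0, 28.0], [509.3, -13.6], [19.1, 33.5])
w2 ([441.0, 58.0], [550.1, 300.4], [56.1, 59.7])
w2 ([158.0, 158.0], [671.9, -77.6], [14.0, 31.8])
w2 ([212.0, 168.0], [686.0, -4.6], [15.3, 30.5])
w2 ([226.0, 165.0], [683.4, 16.3], [9.1, 25.2])
board ((593.483642578125, 65.1146240234375), (202.5128173828125, 261.3296203613281), 2.3228113651275635) [  171     4   187   175 26943]
[[487.01465  191.56819 ]
 [497.6062   -69.54671 ]
 [699.95264  -61.338943]
 [689.3611   199.77596 ]]
post [[318.5, 89.6, 182]]
knob [[161.3, 157.1, 13, 12, 16, 13, 127]]
```

Request:
apply_moves([
  [0,0,0,0.39,0.95,0.8,1],
  [0,0,0,0.39,0.95,0.8,1],
  [0,0,0,0.39,0.95,0.8,1],
  [0,0,0,0.39,0.95,0.8,1],
])

```text
time_s: 5.18
ee_pos: [655.6, 226.7, 225.5]
tool_rot: [-0.017, -3.141, -0.0]
ft_force: [0.9, 0.6, 0.3]
width: 86.9
grasp_force: 0.0
```

Request:
apply_moves([
  [0,0,0,0.39,0.95,0.8,1],
  [0,0,0,0.39,0.95,0.8,1],
  [0,0,0,0.39,0.95,0.8,1],
  [0,0,0,0.39,0.95,0.8,1],
  [0,0,0,0,0,0,1],
])

```text
time_s: 5.8
ee_pos: [624.5, 303.6, 160.6]
tool_rot: [-0.013, -3.139, 0.0]
ft_force: [-0.2, 0.1, 0.0]
width: 87.1
grasp_force: 0.0
```

```bash
python3 - <<'E'
from h import *
c,s=look(); save(c,'w3'); np.save('w3.npy',(c,s),allow_pickle=True)
print(s['ee_pos'].round(1),s['tool_rot'].round(3),s['time_s'])
for r in rings(c,s): print(r)
c2,s2=np.load('w2.npy',allow_pickle=True)
a=[r for r in rings(c2,s2) if abs(r[1][1]-300)<20][0][0]; b=[r for r in rings(c,s) if abs(r[1][1]-300)<20][0][0]
print('tri',tri([ray(c2,a,s2),ray(c,b,s)]))
top=np.load('top0.npy',allow_pickle=True).item()
print('post tip w2',onz(c2,(318.5,88),76,s2), 'proj', proj(c2,(587.7,145.7,76),s2),proj(c2,(587.7,145.7,16),s2), proj(c,(587.7,145.7,76),s))
E
```

```text
[624.5 303.6 160.6] [-0.013 -3.139  0.   ] 5.8
([339.0, 2.0], [459.8, 321.4], [5.0, 27.0])
([316.0, 111.0], [550.1, 301.0], [61.1, 61.3])
tri [549.91117772 301.00287603  19.46552522]
post tip w2 [587.87316264 146.92881767  76.        ] proj [317.39629293  87.85221073] [317.75248406  91.36391158] [114.55486311 163.72182367]
```

View pics/w3.png

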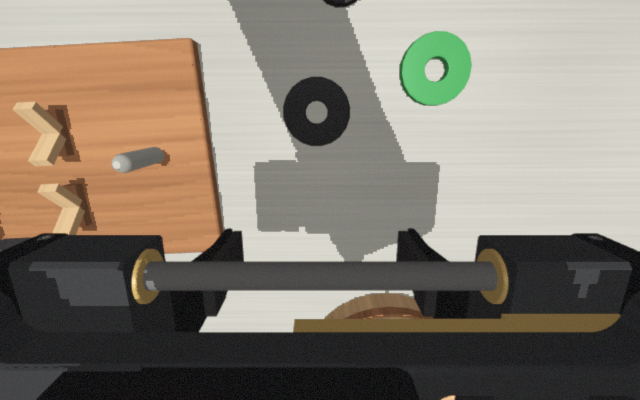

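Ring64 is clear at (316,111). The post runs from its foot at (163,156) to its tip at (121,163), and the green ring is at (435,68).

```bash
python3 - <<'E'
from h import *
c2,s2=np.load('w2.npy',allow_pickle=True);c,s=np.load('w3.npy',allow_pickle=True)
im=cv2.cvtColor(c['img'],cv2.COLOR_RGB2HSV)[140:185,95:185].astype(int)
for b in blobs(im[...,1]<70,20): print(b[0]+[95,140],b[1]+[95,140,0,0,0], cv2.minAreaRect(np.argwhere(b[2])[:,::-1].astype(np.float32)))
im2=cv2.cvtColor(c2['img'],cv2.COLOR_RGB2HSV)[75:105,300:340].astype(int)
for b in blobs(im2[...,1]<70,20): print(b[0]+[300,75],b[1]+[300,75,0,0,0])
for uv in [(119,163.5),(121,163)]: print(onz(c,uv,76,s),tri([ray(c2,(318.5,88),s2),ray(c,uv,s)]))
# board edge right in w3
hs=cv2.cvtColor(c['img'],cv2.COLOR_RGB2HSV)
for v in (70,110,150,200):
    u=np.where((hs[v,150:260,1]>90))[0].max()+150; print(v,u,onz(c,(u+.5,v),16,s))
E
```

```text
[136.72497123 159.1127733 ] [112 147  52  26 869] ((42.5294189453125, 19.11764907836914), (19.402849197387695, 52.3876953125), 75.96376037597656)
[318.25766871  89.55828221] [312  82  13  16 163]
[587.55545701 149.15789322  76.        ] [587.84499286 146.98794054  72.78274278]
[587.18069535 150.76806674  76.        ] [587.75224444 147.00886861  70.32868461]
70 200 [513.32106978 197.97032734  16.        ]
110 205 [547.70980763 198.83220505  16.        ]
150 211 [584.43018895 200.70619998  16.        ]
200 218 [633.97039821 202.73667819  16.        ]
```

Request:
apply_moves([
  [0,0,0,0.93,-0.04,1,1],
  [0,0,0,0.93,-0.04,1,1],
  [0,0,0,0.93,-0.04,1,1],
  [0,0,0,0.93,-0.04,1,1],
])

```text
time_s: 6.35
ee_pos: [552.6, 297.8, 83.1]
tool_rot: [0.021, 3.14, 0.001]
ft_force: [0.1, 0.6, -0.8]
width: 87.2
grasp_force: 0.0
```

Request:
apply_moves([
  [0,0,0,0,0,1,1],
  [0,0,0,0,0,1,1],
  [0,0,0,0,0,1,1],
  [0,0,0,0,0,0.2,1],
  [0,0,0,0,0,0.2,1],
])

```text
time_s: 6.98
ee_pos: [552.4, 299.0, 14.5]
tool_rot: [0.019, 3.141, 0.0]
ft_force: [-1.1, -0.7, 0.9]
width: 86.6
grasp_force: 0.0
```

Request:
apply_moves([
  [0,0,0,0,0,0,1],
  [0,0,0,0,0,0,1],
])

```text
time_s: 7.22
ee_pos: [552.2, 299.2, 15.2]
tool_rot: [0.018, 3.141, 0.001]
ft_force: [-0.9, -0.5, 0.5]
width: 87.3
grasp_force: 0.0
```

Request:
apply_moves([
  [0,0,0,0.105,0.09,0.22,1],
  [0,0,0,0,0,0,1],
  [0,0,0,0,0,0,0],
  [0,0,0,0,0,0,0],
  [0,0,0,0,0,0,0],
], grip_force=20)

```text
time_s: 7.85
ee_pos: [549.8, 300.8, 10.2]
tool_rot: [0.018, 3.141, 0.0]
ft_force: [1.0, 0.5, -0.4]
width: 64.5
grasp_force: 0.3
```

Request:
apply_moves([
  [0,0,0,0,0,0,0],
  [0,0,0,0,0,0,0],
  [0,0,0,0,0,0,0],
])

```text
time_s: 8.22
ee_pos: [549.8, 300.8, 10.2]
tool_rot: [0.018, 3.141, 0.0]
ft_force: [-0.2, 0.5, 0.5]
width: 63.4
grasp_force: 20.0
```

Request:
apply_moves([
  [0,0,0,0,0,-0.9,0],
  [0,0,0,0,0,-0.9,0],
  [0,0,0,0,0,-0.9,0],
  [0,0,0,0,0,-0.9,0],
  [0,0,0,0,0,-0.9,0],
])

```text
time_s: 8.85
ee_pos: [549.9, 300.9, 101.7]
tool_rot: [0.018, 3.141, 0.001]
ft_force: [0.6, -0.4, -1.0]
width: 63.5
grasp_force: 20.0
```

Request:
apply_moves([
  [0,0,0,-0.25,-0.96,0,0],
  [0,0,0,-0.25,-0.96,0,0],
  [0,0,0,-0.25,-0.96,0,0],
  [0,0,0,-0.25,-0.96,0,0],
])

```text
time_s: 9.35
ee_pos: [569.1, 221.6, 99.6]
tool_rot: [-0.02, -3.141, 0.001]
ft_force: [0.4, -0.1, -0.9]
width: 63.4
grasp_force: 20.0
```

Request:
apply_moves([
  [0,0,0,-0.25,-0.96,0,0],
  [0,0,0,-0.25,-0.96,0,0],
  [0,0,0,-0.25,-0.96,0,0],
  [0,0,0,-0.25,-0.96,0,0],
])

```text
time_s: 9.85
ee_pos: [588.3, 145.5, 100.2]
tool_rot: [0.018, 3.141, 0.0]
ft_force: [-0.5, 0.8, -1.6]
width: 63.2
grasp_force: 20.0
```

Request:
apply_moves([
  [0,0,0,0,0,0,0],
  [0,0,0,0,0,0,0],
])

```text
time_s: 10.1
ee_pos: [587.8, 147.6, 100.1]
tool_rot: [-0.017, -3.141, -0.001]
ft_force: [-0.9, 0.0, -0.2]
width: 63.3
grasp_force: 20.0
```

```bash
python3 - <<'E'
from h import *
s=env.state(); print(s['ee_pos'].round(1),s['tool_rot'].round(4),s['time_s'],s['width'])
for n in ['scene','top']:
    c=env.camera(n); p=proj(c,(s['ee_pos'][0],s['ee_pos'][1],90)); u,v=p.astype(int); k=cv2.cvtColor(c['img'],cv2.COLOR_RGB2BGR)[v-35:v+35,u-45:u+45]
    cv2.imwrite(f'pics/z_{n}.png',cv2.resize(k,None,fx=6,fy=6,interpolation=cv2.INTER_CUBIC))
a=cv2.imread('pics/z_scene.png');cv2.imwrite('pics/z.png',a)
E
```

```text
[587.8 147.6 100.1] [-1.7100e-02 -3.1414e+00 -1.1000e-03] 10.1 63.27879595298547
```

View pics/z.png

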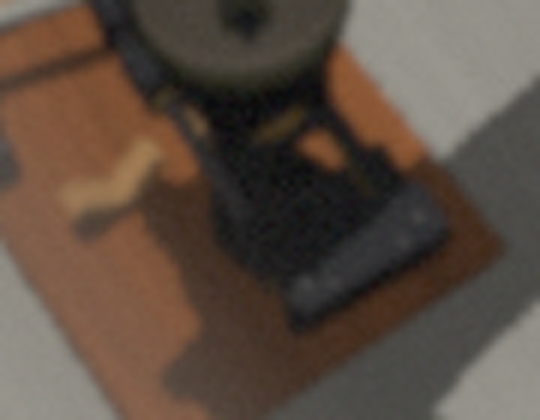

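The crop only shows the gripper over the post end of the rack, too blurred to measure from. I'll lower it in small steps and watch the force.

Request:
apply_moves([
  [0,0,0,0.015,-0.035,0.5,0],
  [0,0,0,0,0,0.4,0],
  [0,0,0,0,0,0.3,0],
  [0,0,0,0,0,0.3,0],
  [0,0,0,0,0,0,0],
])

```text
time_s: 10.82
ee_pos: [587.4, 146.0, 69.6]
tool_rot: [-0.018, -3.141, 0.0]
ft_force: [-0.5, -0.2, -1.1]
width: 63.1
grasp_force: 20.0
```

Request:
apply_moves([
  [0,0,0,0,0,0.5,0],
  [0,0,0,0,0,0.5,0],
  [0,0,0,0,0,0.5,0],
  [0,0,0,0,0,0.5,0],
  [0,0,0,0,0,0,0],
])

```text
time_s: 11.45
ee_pos: [587.0, 145.9, 29.0]
tool_rot: [-0.018, -3.14, 0.001]
ft_force: [0.5, 0.5, -0.1]
width: 63.3
grasp_force: 20.0
```

Request:
apply_moves([
  [0,0,0,0,0,0.06,0],
  [0,0,0,0,0,0,0],
  [0,0,0,0,0,0,0],
])

```text
time_s: 11.82
ee_pos: [587.9, 146.1, 29.3]
tool_rot: [0.018, 3.141, 0.0]
ft_force: [-0.4, 0.8, -0.0]
width: 63.5
grasp_force: 20.0
```

Request:
apply_moves([
  [0,0,0,0,0,0,0.9],
  [0,0,0,0,0,0,0.9],
  [0,0,0,0,0,0,0.9],
])

```text
time_s: 12.2
ee_pos: [587.7, 146.1, 29.0]
tool_rot: [0.018, 3.141, 0.0]
ft_force: [0.3, 0.2, -0.1]
width: 77.4
grasp_force: 0.0
```

Request:
apply_moves([
  [0,0,0,0,0,-1,0.9],
  [0,0,0,0,0,-1,0.9],
  [0,0,0,0,0,-1,0.9],
  [0,0,0,0,0,-1,0.9],
  [0,0,0,0,0,-1,0.9],
])

```text
time_s: 12.82
ee_pos: [587.9, 146.1, 131.1]
tool_rot: [0.018, 3.14, 0.001]
ft_force: [0.3, -0.2, -0.1]
width: 78.4
grasp_force: 0.0
```

Request:
apply_moves([
  [0,0,0,0.43,0.98,-0.1,0.9],
  [0,0,0,0.43,0.98,-0.1,0.9],
  [0,0,0,0.43,0.98,-0.1,0.9],
  [0,0,0,0.43,0.98,-0.1,0.9],
  [0,0,0,0.43,0.98,-0.1,0.9],
])

```text
time_s: 13.45
ee_pos: [545.8, 245.2, 140.5]
tool_rot: [0.019, 3.14, 0.001]
ft_force: [-0.4, -0.3, 0.5]
width: 78.1
grasp_force: 0.0
```

Request:
apply_moves([
  [0,0,0,0.43,0.98,-0.1,0.9],
  [0,0,0,0.43,0.98,-0.1,0.9],
  [0,0,0,0.43,0.98,-0.1,0.9],
  [0,0,0,0.43,0.98,-0.1,0.9],
  [0,0,0,0,0,0,0.9],
])

```text
time_s: 14.08
ee_pos: [511.5, 325.4, 147.6]
tool_rot: [0.013, 3.141, 0.002]
ft_force: [0.8, 1.1, 1.0]
width: 78.2
grasp_force: 0.0
```

Request:
apply_moves([
  [0,0,0,0,0,0,0.9],
])

```text
time_s: 14.2
ee_pos: [512.8, 322.4, 147.1]
tool_rot: [0.02, 3.141, -0.001]
ft_force: [0.2, -1.2, 0.4]
width: 78.5
grasp_force: 0.0
```

```bash
python3 - <<'E'
from h import *
c,s=look(); save(c,'w4'); np.save('w4.npy',(c,s),allow_pickle=True)
print(s['ee_pos'].round(1),s['tool_rot'].round(3),s['time_s'])
R=[r for r in rings(c,s)]
for r in R: print(r)
c1,s1=np.load('w1.npy',allow_pickle=True)
for q in R:
  for p in rings(c1,s1):
    if np.hypot(*np.subtract(q[1],p[1]))<25: print('tri',p[0],tri([ray(c1,p[0],s1),ray(c,q[0],s)]))
E
```

```text
[512.8 322.4 147.1] [ 2.000e-02  3.141e+00 -1.000e-03] 14.2
([192.0, 65.0], [398.5, 214.0], [26.9, 29.3])
([319.0, 108.0], [436.4, 322.8], [45.4, 45.5])
tri [253.0, 152.0] [398.5636303  212.84429359   9.71405546]
tri [332.0, 177.0] [435.65831646 322.62419203   9.55156704]
```

View pics/w4.png

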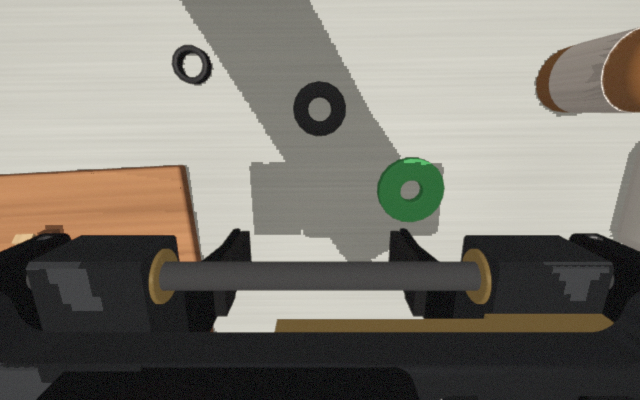

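Ring48 is at (319,108), ring32 at (192,65) and the green ring at (410,188). The two-view heights come out near 10 mm, which agrees with rings lying flat on the counter.

Request:
apply_moves([
  [0,0,0,0.955,-0.01,1,0.9],
  [0,0,0,0.955,-0.01,1,0.9],
  [0,0,0,0.955,-0.01,1,0.9],
  [0,0,0,0.955,-0.01,1,0.9],
])

```text
time_s: 14.75
ee_pos: [435.9, 322.3, 66.4]
tool_rot: [0.021, 3.141, -0.0]
ft_force: [0.2, 0.5, -0.7]
width: 78.3
grasp_force: 0.0
```

Request:
apply_moves([
  [0,0,0,0,0,1,0.9],
  [0,0,0,0,0,1,0.9],
  [0,0,0,0,0,0.5,0.9],
  [0,0,0,0,0,0,0.9],
  [0,0,0,0,0,0,0.9],
])

```text
time_s: 15.38
ee_pos: [436.5, 323.5, 17.7]
tool_rot: [0.019, 3.141, 0.001]
ft_force: [0.1, 0.0, 0.3]
width: 78.5
grasp_force: 0.0
```

Request:
apply_moves([
  [0,0,0,0,0,0,0.9],
])

```text
time_s: 15.5
ee_pos: [436.3, 323.7, 17.7]
tool_rot: [0.018, 3.141, 0.001]
ft_force: [0.6, 0.5, 0.1]
width: 78.3
grasp_force: 0.0
```

Request:
apply_moves([
  [0,0,0,0,-0.04,0.37,0.9],
  [0,0,0,0,0,0,0.9],
  [0,0,0,0,0,0,0],
  [0,0,0,0,0,0,0],
  [0,0,0,0,0,0,0],
])

```text
time_s: 16.12
ee_pos: [435.9, 322.7, 9.6]
tool_rot: [0.018, 3.141, 0.0]
ft_force: [-0.2, -0.0, 0.1]
width: 56.0
grasp_force: 0.0
```

Request:
apply_moves([
  [0,0,0,0,0,0,0],
  [0,0,0,0,0,0,0],
  [0,0,0,0,0,0,0],
])

```text
time_s: 16.5
ee_pos: [435.9, 322.7, 9.6]
tool_rot: [0.018, 3.142, 0.0]
ft_force: [-0.7, -0.8, 1.3]
width: 47.2
grasp_force: 20.0
```

Request:
apply_moves([
  [0,0,0,0,0,-0.95,0],
  [0,0,0,0,0,-0.95,0],
  [0,0,0,0,0,-0.95,0],
  [0,0,0,0,0,-0.95,0],
  [0,0,0,0,0,-0.95,0],
])

```text
time_s: 17.12
ee_pos: [435.8, 322.5, 105.1]
tool_rot: [-0.018, -3.141, 0.0]
ft_force: [-0.1, 0.5, -0.6]
width: 47.1
grasp_force: 20.0
```

Request:
apply_moves([
  [0,0,0,-0.85,-0.97,0,0],
  [0,0,0,-0.85,-0.97,0,0],
  [0,0,0,-0.85,-0.97,0,0],
  [0,0,0,-0.85,-0.97,0,0],
  [0,0,0,-0.85,-0.97,0,0],
])

```text
time_s: 17.75
ee_pos: [520.2, 223.9, 104.5]
tool_rot: [-0.018, -3.141, -0.0]
ft_force: [0.8, 0.8, -0.4]
width: 47.2
grasp_force: 20.0
```

Request:
apply_moves([
  [0,0,0,-0.85,-0.97,0,0],
  [0,0,0,-0.85,-0.97,0,0],
  [0,0,0,-0.85,-0.97,0,0],
  [0,0,0,-0.85,-0.97,0,0],
  [0,0,0,0,0,0,0],
])

```text
time_s: 18.38
ee_pos: [587.7, 143.9, 104.4]
tool_rot: [0.024, 3.141, -0.002]
ft_force: [-1.3, 0.9, 0.2]
width: 46.9
grasp_force: 20.0
```

Request:
apply_moves([
  [0,0,0,0,0,0,0],
  [0,0,0,0,0,0,0],
])

```text
time_s: 18.62
ee_pos: [586.3, 147.4, 104.5]
tool_rot: [-0.016, -3.141, -0.001]
ft_force: [0.5, -0.1, -0.8]
width: 47.1
grasp_force: 20.0
```

Request:
apply_moves([
  [0,0,0,-0.065,-0.035,0.5,0],
  [0,0,0,0,0,0.4,0],
  [0,0,0,0,0,0.4,0],
  [0,0,0,0,0,0.4,0],
  [0,0,0,0,0,0,0],
])

```text
time_s: 19.25
ee_pos: [587.7, 145.4, 69.7]
tool_rot: [-0.018, -3.14, 0.001]
ft_force: [0.8, -0.2, 0.2]
width: 47.0
grasp_force: 20.0
```

Request:
apply_moves([
  [0,0,0,0,0.03,0.5,0],
  [0,0,0,0,0,0.5,0],
  [0,0,0,0,0,0.5,0],
  [0,0,0,0,0,0,0],
  [0,0,0,0,0,0,0],
])

```text
time_s: 19.88
ee_pos: [588.3, 146.1, 40.7]
tool_rot: [0.018, 3.141, 0.0]
ft_force: [0.5, 0.4, 0.2]
width: 47.1
grasp_force: 20.0
```

Request:
apply_moves([
  [0,0,0,0,0,0,0.8],
  [0,0,0,0,0,0,0.8],
  [0,0,0,0,0,0,0.8],
])

```text
time_s: 20.25
ee_pos: [588.3, 146.2, 40.7]
tool_rot: [0.018, 3.141, 0.0]
ft_force: [-0.0, 0.1, 0.3]
width: 66.6
grasp_force: 0.0
```

Request:
apply_moves([
  [0,0,0,0,0,-1,0.8],
  [0,0,0,0,0,-1,0.8],
  [0,0,0,0,0,-1,0.8],
  [0,0,0,0,0,-1,0.8],
  [0,0,0,0,0,-1,0.8],
])

```text
time_s: 20.88
ee_pos: [588.4, 146.2, 142.7]
tool_rot: [0.018, 3.14, 0.001]
ft_force: [-1.0, -0.3, 0.4]
width: 69.8
grasp_force: 0.0
```

Request:
apply_moves([
  [0,0,0,0.97,0.555,0,0.8],
  [0,0,0,0.97,0.555,0,0.8],
  [0,0,0,0.97,0.555,0,0.8],
  [0,0,0,0.97,0.555,0,0.8],
])

```text
time_s: 21.38
ee_pos: [510.8, 191.9, 142.0]
tool_rot: [0.018, 3.14, 0.001]
ft_force: [0.1, 0.3, 0.6]
width: 69.7
grasp_force: 0.0
```

Request:
apply_moves([
  [0,0,0,0.97,0.555,0,0.8],
  [0,0,0,0.97,0.555,0,0.8],
  [0,0,0,0,0,0,0.8],
  [0,0,0,0,0,0,0.8],
])

```text
time_s: 21.88
ee_pos: [473.4, 213.7, 141.4]
tool_rot: [0.019, 3.14, 0.001]
ft_force: [-0.4, 0.9, -0.2]
width: 69.6
grasp_force: 0.0
```

```bash
python3 - <<'E'
from h import *
c,s=look(); save(c,'w5'); np.save('w5.npy',(c,s),allow_pickle=True)
print(s['ee_pos'].round(1),s['tool_rot'].round(3),s['time_s'])
for r in rings(c,s): print(r)
E
```

```text
[473.4 213.7 141.4] [1.90e-02 3.14e+00 1.00e-03] 21.875
([315.0, 109.0], [397.7, 211.0], [29.6, 29.7])
```

View pics/w5.png

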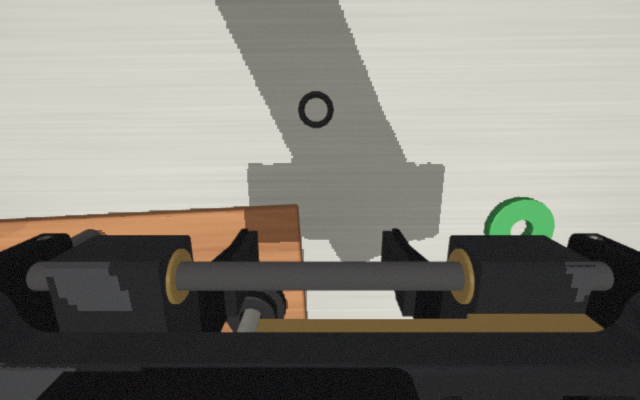

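Ring32 is at (315,109).

Request:
apply_moves([
  [0,0,0,0.945,-0.045,1,0.8],
  [0,0,0,0.945,-0.045,1,0.8],
  [0,0,0,0.945,-0.045,1,0.8],
  [0,0,0,0.945,-0.045,1,0.8],
])

```text
time_s: 22.42
ee_pos: [397.1, 210.8, 60.1]
tool_rot: [0.021, 3.141, 0.0]
ft_force: [0.6, 0.2, 0.3]
width: 69.5
grasp_force: 0.0
```

Request:
apply_moves([
  [0,0,0,0,0,1,0.8],
  [0,0,0,0,0,1,0.8],
  [0,0,0,0,0,0.3,0.8],
  [0,0,0,0,0,0,0.8],
  [0,0,0,0,0,0,0.8],
])

```text
time_s: 23.05
ee_pos: [397.6, 211.5, 15.3]
tool_rot: [0.019, 3.141, 0.001]
ft_force: [-0.1, -0.8, -0.3]
width: 69.4
grasp_force: 0.0
```

Request:
apply_moves([
  [0,0,0,0,0,0,0.8],
])

```text
time_s: 23.18
ee_pos: [397.4, 211.6, 15.2]
tool_rot: [0.019, 3.141, 0.001]
ft_force: [-0.6, 0.5, -0.5]
width: 69.6
grasp_force: 0.0
```

Request:
apply_moves([
  [0,0,0,-0.01,-0.03,0.26,0.8],
  [0,0,0,0,0,0,0.8],
  [0,0,0,0,0,0,0],
  [0,0,0,0,0,0,0],
  [0,0,0,0,0,0,0],
])

```text
time_s: 23.8
ee_pos: [397.2, 210.8, 9.4]
tool_rot: [0.018, 3.141, 0.0]
ft_force: [0.1, 0.1, -0.0]
width: 47.6
grasp_force: 0.0
```

Request:
apply_moves([
  [0,0,0,0,0,0,0],
  [0,0,0,0,0,0,0],
  [0,0,0,0,0,0,0],
  [0,0,0,0,0,0,0],
])

```text
time_s: 24.3
ee_pos: [397.2, 210.8, 9.4]
tool_rot: [0.018, 3.141, 0.0]
ft_force: [-0.5, -0.0, 0.3]
width: 31.5
grasp_force: 20.0
```

Request:
apply_moves([
  [0,0,0,0,0,-1,0],
  [0,0,0,0,0,-1,0],
  [0,0,0,0,0,-1,0],
  [0,0,0,0,0,-1,0],
  [0,0,0,0,0,-1,0],
])

```text
time_s: 24.92
ee_pos: [397.0, 210.7, 110.0]
tool_rot: [-0.018, -3.142, -0.0]
ft_force: [-0.7, 0.2, -0.5]
width: 31.7
grasp_force: 20.0
```

Request:
apply_moves([
  [0,0,0,-0.957,-0.31,0,0],
  [0,0,0,-0.957,-0.31,0,0],
  [0,0,0,-0.957,-0.31,0,0],
  [0,0,0,-0.957,-0.31,0,0],
  [0,0,0,-0.957,-0.31,0,0],
])

```text
time_s: 25.55
ee_pos: [493.0, 178.4, 109.2]
tool_rot: [-0.018, -3.141, 0.0]
ft_force: [-0.2, 1.0, -0.6]
width: 31.1
grasp_force: 20.0
```

Request:
apply_moves([
  [0,0,0,-0.957,-0.31,0,0],
  [0,0,0,-0.957,-0.31,0,0],
  [0,0,0,-0.957,-0.31,0,0],
  [0,0,0,-0.957,-0.31,0,0],
  [0,0,0,-0.957,-0.31,0,0],
])

```text
time_s: 26.18
ee_pos: [588.3, 146.3, 109.1]
tool_rot: [-0.018, -3.141, 0.0]
ft_force: [-0.6, -0.0, 1.1]
width: 31.5
grasp_force: 20.0
```

Request:
apply_moves([
  [0,0,0,0,0,0,0],
  [0,0,0,0,0,0,0],
  [0,0,0,0,0,0,0],
])

```text
time_s: 26.55
ee_pos: [587.1, 147.1, 109.4]
tool_rot: [-0.017, -3.141, -0.001]
ft_force: [0.0, 0.3, 0.1]
width: 31.5
grasp_force: 20.0
```

Request:
apply_moves([
  [0,0,0,-0.02,-0.01,0.5,0],
  [0,0,0,0,0,0.5,0],
  [0,0,0,0,0,0.5,0],
  [0,0,0,0,0,0.4,0],
  [0,0,0,0,0,0,0],
])

```text
time_s: 27.18
ee_pos: [587.7, 146.2, 70.4]
tool_rot: [-0.018, -3.14, 0.001]
ft_force: [-0.1, 0.2, 0.6]
width: 31.4
grasp_force: 20.0
```

Request:
apply_moves([
  [0,0,0,0,0,0.3,0],
  [0,0,0,0,0,0.3,0],
  [0,0,0,0,0,0.3,0],
  [0,0,0,0,0,0,0],
  [0,0,0,0,0,0,0],
])

```text
time_s: 27.8
ee_pos: [588.3, 146.4, 53.4]
tool_rot: [0.018, 3.141, 0.0]
ft_force: [0.6, -0.4, 0.4]
width: 31.2
grasp_force: 20.0
```

Request:
apply_moves([
  [0,0,0,0,0,0,0.6],
  [0,0,0,0,0,0,0.6],
  [0,0,0,0,0,0,0.6],
])

```text
time_s: 28.18
ee_pos: [588.2, 146.4, 53.4]
tool_rot: [0.018, 3.141, 0.0]
ft_force: [-0.0, -0.4, -0.2]
width: 49.7
grasp_force: 0.0
```

Request:
apply_moves([
  [0,0,0,0,0,-1,0.6],
  [0,0,0,0,0,-1,0.6],
  [0,0,0,0,0,-1,0.6],
  [0,0,0,0,0,-1,0.6],
  [0,0,0,-0.3,-0.2,-1,0.6],
])

```text
time_s: 28.8
ee_pos: [594.4, 142.7, 156.0]
tool_rot: [0.017, 3.14, 0.002]
ft_force: [0.4, -0.0, -0.1]
width: 51.9
grasp_force: 0.0
```

Request:
apply_moves([
  [0,0,0,-0.85,-0.75,-1,0.6],
  [0,0,0,-0.85,-0.75,-1,0.6],
  [0,0,0,-0.85,-0.75,-1,0.6],
  [0,0,0,-0.85,-0.75,-1,0.6],
  [0,0,0,-0.85,-0.75,-1,0.6],
])

```text
time_s: 29.42
ee_pos: [678.8, 65.7, 256.1]
tool_rot: [0.018, 3.14, 0.001]
ft_force: [-0.2, 1.4, -0.0]
width: 52.7
grasp_force: 0.0
```

Request:
apply_moves([
  [0,0,0,-0.5,-0.5,-1,0.6],
  [0,0,0,0,0,-0.5,0.6],
  [0,0,0,0,0,0,0.6],
  [0,0,0,0,0,0,0.6],
])

```text
time_s: 29.92
ee_pos: [687.5, 57.1, 282.8]
tool_rot: [-0.017, -3.141, -0.001]
ft_force: [0.6, -0.9, -0.8]
width: 52.0
grasp_force: 0.0
```

```bash
python3 - <<'E'
from h import *
c,s=look(); save(c,'w6'); np.save('w6.npy',(c,s),allow_pickle=True)
print(s['ee_pos'].round(1),s['tool_rot'].round(3),s['time_s'],s['qpos'].round(2))
E
```

```text
[687.5  57.1 282.8] [-1.700e-02 -3.141e+00 -1.000e-03] 29.925 [-0.42  0.48  0.42  1.2  -0.19  1.5   1.53]
```

View pics/w6.png

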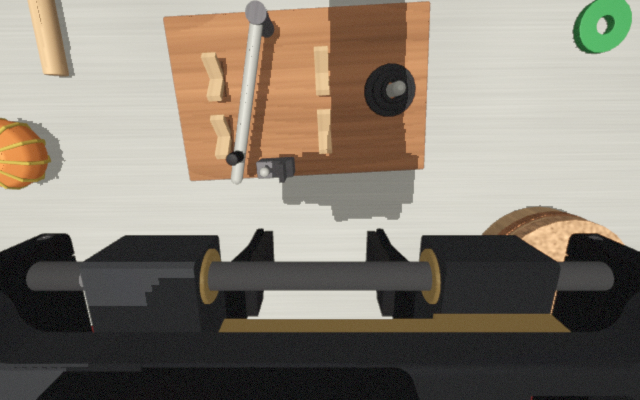

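All three rings are on the post at (390,90). The board corners are near (164,17), (429,3), (424,168) and (190,180). The knob top is at (234,158) and the pivot top at (256,12).

```bash
python3 - <<'E'
from h import *
c,s=np.load('w6.npy',allow_pickle=True)
hsv=cv2.cvtColor(c['img'],cv2.COLOR_RGB2HSV)
m=((hsv[...,0]<18)&(hsv[...,1]>100)); m[:, :150]=0; m[195:]=0; m[:,440:]=0
pts=np.argwhere(cv2.morphologyEx(m.astype(np.uint8),cv2.MORPH_OPEN,np.ones((3,3))))[:,::-1]
h=cv2.convexHull(pts.astype(np.int32)); q=cv2.approxPolyDP(h,6,True)[:,0]; print(q.tolist())
P=np.array([onz(c,p[0],16,s)[:2] for p in h],np.float32); r=cv2.minAreaRect(P); print(r); B=cv2.boxPoints(r); print(B.round(1).tolist())
img=np.array([[-110,-125],[-110,200],[95,200],[95,-125]],np.float32)
W=np.array([onz(c,p,16,s)[:2] for p in q])
if len(W)==4:
    M=np.array([W[np.argmin(np.linalg.norm(W-w,axis=1))] for w in (img+[604,-4])])
    a=img-img.mean(0); b=M-M.mean(0); yaw=np.arctan2((a[:,0]*b[:,1]-a[:,1]*b[:,0]).sum(),(a*b).sum())
    R=np.array([[np.cos(yaw),-np.sin(yaw)],[np.sin(yaw),np.cos(yaw)]]); o=M.mean(0)-R@img.mean(0)
    print('yaw deg',np.degrees(yaw),'origin',o,'res',(M-(img@R.T+o)).round(1).tolist())
    for n,p in dict(post=(-10,150),near=(-35,0),far=(35,0),piv=(-90,0)).items(): print(n,(R@p+o).round(1))
    k=onz(c,(234,157.5),106,s)[:2]; piv=R@(-90,0)+o; d=R.T@(k-piv); print('knob',k,np.linalg.norm(d),'angle',-np.arctan2(d[1],d[0]))
    print('pivot seen',onz(c,(256,11),78,s))
t=env.camera('top'); save(t,'top2')
E
```

```text
[[429, 3], [423, 167], [190, 178], [165, 17]]
((594.7680053710938, 34.39820861816406), (202.04147338867188, 320.644775390625), 2.4314701557159424)
[[487.0, 190.3000030517578], [500.6000061035156, -130.10000610351562], [702.5, -121.5], [688.9000244140625, 198.89999389648438]]
yaw deg 2.131700061892906 origin [603.06947167  -2.40381163] res [[3.3, 3.8], [3.5, -3.4], [-3.4, -2.7], [-3.4, 2.4]]
post [587.5 147.1]
near [568.1  -3.7]
far [638.   -1.1]
piv [513.1  -5.8]
knob [659.29990227 -33.64493682] 148.80581599481604 angle 0.22576916878976214
pivot seen [513.17083182  -6.3157101   78.        ]
```

```bash
cat >> h.py <<'E'
YAW=np.radians(2.35); ORG=np.array([603.2,-2.6])
RK=np.array([[np.cos(YAW),-np.sin(YAW)],[np.sin(YAW),np.cos(YAW)]])
def rk(p): return RK@np.array(p,float)+ORG
def plan(W,s=None):
    s=s or env.state(); R=Rot.from_rotvec(s['tool_rot']).as_matrix(); p=s['ee_pos']
    for w in W:
        w=np.array(w,float); d=R.T@(w-p)/20; print(w.round(0).tolist(),'rows units',d.round(2).tolist()); p=w
E
python3 - <<'E'
from h import *
W=[]
def f(t,r=100,ex=0):
    u=np.array([np.cos(t),-np.sin(t)]);n=np.array([np.sin(t),np.cos(t)]);return rk(np.array([-90,0])+r*u+(7+9.5*abs(n[0])+15*abs(n[1])+ex)*n)
a=f(.226,ex=12); W+=[(*a,140),(*a,75)]
for t in np.linspace(.226,1.85,15): W.append((*f(t),75))
plan(W)
E
```

```text
[618.0, 10.0, 140.0] rows units [3.44, -2.36, 7.14]
[618.0, 10.0, 75.0] rows units [-0.0, -0.0, 3.25]
[616.0, -1.0, 75.0] rows units [0.1, -0.59, -0.0]
[616.0, -13.0, 75.0] rows units [-0.01, -0.57, -0.0]
[615.0, -24.0, 75.0] rows units [0.06, -0.58, -0.0]
[612.0, -36.0, 75.0] rows units [0.13, -0.58, 0.0]
[608.0, -47.0, 75.0] rows units [0.2, -0.57, 0.0]
[602.0, -58.0, 75.0] rows units [0.28, -0.55, 0.0]
[595.0, -68.0, 75.0] rows units [0.35, -0.52, 0.0]
[587.0, -78.0, 75.0] rows units [0.42, -0.48, 0.0]
[577.0, -86.0, 75.0] rows units [0.48, -0.43, 0.0]
[566.0, -94.0, 75.0] rows units [0.54, -0.37, 0.0]
[554.0, -99.0, 75.0] rows units [0.59, -0.3, 0.0]
[542.0, -104.0, 75.0] rows units [0.63, -0.22, 0.0]
[530.0, -106.0, 75.0] rows units [0.59, -0.14, 0.0]
[520.0, -108.0, 75.0] rows units [0.5, -0.08, 0.0]
[509.0, -108.0, 75.0] rows units [0.52, -0.03, 0.0]
```

Request:
apply_moves([
  [0,0,0,0.43,-0.295,0.89,0],
  [0,0,0,0.43,-0.295,0.89,0],
  [0,0,0,0.43,-0.295,0.89,0],
  [0,0,0,0.43,-0.295,0.89,0],
  [0,0,0,0.43,-0.295,0.89,0],
])

```text
time_s: 30.65
ee_pos: [644.0, 27.3, 193.3]
tool_rot: [-0.018, -3.141, -0.0]
ft_force: [0.5, 0.1, -0.4]
width: 10.2
grasp_force: 0.0
```

Request:
apply_moves([
  [0,0,0,0.43,-0.295,0.89,0],
  [0,0,0,0.43,-0.295,0.89,0],
  [0,0,0,0.43,-0.295,0.89,0],
  [0,0,0,0,0,0,0],
  [0,0,0,0,0,0,0],
])

```text
time_s: 31.28
ee_pos: [619.3, 10.3, 141.6]
tool_rot: [0.017, 3.141, 0.001]
ft_force: [0.7, 0.8, 1.2]
width: 0.1
grasp_force: 0.0
```

Request:
apply_moves([
  [0,0,0,0,0,0.8,0],
  [0,0,0,0,0,0.8,0],
  [0,0,0,0,0,0.8,0],
  [0,0,0,0,0,0.8,0],
  [0,0,0,0,0,0,0],
])

```text
time_s: 31.9
ee_pos: [617.8, 9.7, 75.1]
tool_rot: [-0.018, -3.139, 0.001]
ft_force: [0.1, 0.1, 0.5]
width: 0.2
grasp_force: 0.0
```

Request:
apply_moves([
  [0,0,0,0.1,-0.59,0,0],
  [0,0,0,0,-0.57,0,0],
  [0,0,0,0.06,-0.58,0,0],
  [0,0,0,0.13,-0.58,0,0],
  [0,0,0,0.2,-0.57,0,0],
])

```text
time_s: 32.52
ee_pos: [608.1, -48.8, 77.0]
tool_rot: [0.019, 3.141, 0.0]
ft_force: [-0.4, 0.6, -1.1]
width: 0.4
grasp_force: 0.3
```

Request:
apply_moves([
  [0,0,0,0.28,-0.55,0,0],
  [0,0,0,0.35,-0.52,0,0],
  [0,0,0,0.42,-0.48,0,0],
  [0,0,0,0.48,-0.43,0,0],
  [0,0,0,0.54,-0.37,0,0],
])

```text
time_s: 33.15
ee_pos: [565.7, -94.9, 76.9]
tool_rot: [0.018, 3.141, 0.0]
ft_force: [-0.1, 1.2, -0.4]
width: 0.6
grasp_force: 0.3
```

Request:
apply_moves([
  [0,0,0,0.59,-0.3,0,0],
  [0,0,0,0.63,-0.22,0,0],
  [0,0,0,0.59,-0.14,0,0],
  [0,0,0,0.5,-0.08,0,0],
  [0,0,0,0.52,-0.03,0,0],
])

```text
time_s: 33.78
ee_pos: [509.1, -109.1, 77.0]
tool_rot: [0.018, 3.141, 0.0]
ft_force: [1.4, -0.4, -0.1]
width: 0.4
grasp_force: 0.3
```

Request:
apply_moves([
  [0,0,0,0,0.15,-1,0.2],
  [0,0,0,0,0,-1,0.5],
  [0,0,0,0,0,-1,0.5],
])

```text
time_s: 34.15
ee_pos: [509.1, -106.1, 137.4]
tool_rot: [-0.018, -3.141, -0.0]
ft_force: [0.8, -0.3, 1.1]
width: 22.5
grasp_force: 0.0
```

Request:
apply_moves([
  [0,0,0,-0.2,-0.96,-0.64,0.5],
  [0,0,0,-0.2,-0.96,-0.64,0.5],
  [0,0,0,-0.2,-0.96,-0.64,0.5],
  [0,0,0,-0.2,-0.96,-0.64,0.5],
  [0,0,0,-0.2,-0.96,-0.64,0.5],
])

```text
time_s: 34.78
ee_pos: [528.2, -202.9, 201.2]
tool_rot: [-0.018, -3.141, -0.0]
ft_force: [0.0, 0.2, 1.0]
width: 43.1
grasp_force: 0.0
```

Request:
apply_moves([
  [0,0,0,-0.2,-0.96,-0.64,0.5],
  [0,0,0,-0.2,-0.96,-0.64,0.5],
  [0,0,0,-0.2,-0.96,-0.64,0.5],
  [0,0,0,-0.2,-0.96,-0.64,0.5],
  [0,0,0,-0.2,-0.96,-0.64,0.5],
])

```text
time_s: 35.4
ee_pos: [547.1, -299.1, 265.2]
tool_rot: [-0.018, -3.141, -0.0]
ft_force: [0.4, -0.2, -1.1]
width: 43.4
grasp_force: 0.0
```

Request:
apply_moves([
  [0,0,0,-0.2,-0.96,-0.64,0.5],
  [0,0,0,0,0,-0.3,0.5],
  [0,0,0,0,0,0,0.5],
  [0,0,0,0,0,0,0.5],
])

```text
time_s: 35.9
ee_pos: [551.2, -316.7, 283.2]
tool_rot: [-0.016, -3.141, -0.001]
ft_force: [-0.1, 0.4, 0.5]
width: 43.6
grasp_force: 0.0
```

```bash
python3 - <<'E'
from h import *
c,s=look(); save(c,'w7'); np.save('w7.npy',(c,s),allow_pickle=True)
print(s['ee_pos'].round(1),s['tool_rot'].round(3),s['time_s'],s['qpos'].round(2))
hsv=cv2.cvtColor(c['img'],cv2.COLOR_RGB2HSV)
m=(hsv[...,0]>8)&(hsv[...,0]<24)&(hsv[...,1]>70)&(hsv[...,2]>110); m[228:]=0
for ce,st,l in blobs(m,400):
    cs,_=cv2.findContours(l.astype(np.uint8),cv2.RETR_EXTERNAL,cv2.CHAIN_APPROX_NONE)
    P=np.array([onz(c,p[0],13,s)[:2] for p in cs[0]],np.float32); print(ce.round(0),st,cv2.minAreaRect(P))
E
```

```text
[ 551.2 -316.7  283.2] [-1.600e-02 -3.141e+00 -1.000e-03] 35.9 [ 0.01  0.37  0.59  1.37 -0.2   1.46  2.16]
[256.  71.] [ 242    0   27  147 2954] ((433.71044921875, -396.5009765625), (25.711027145385742, 174.04312133789062), 89.03013610839844)
[351.  94.] [ 339   14   25  165 3127] ((464.4170227050781, -275.5720520019531), (25.178712844848633, 203.09783935546875), 88.91358184814453)
[ 28. 134.] [   0   92   53   82 1789] ((509.4728698730469, -710.03369140625), (67.53570556640625, 108.77568054199219), 74.1347427368164)
[545. 177.] [  451   118   189   110 17220] ((570.3317260742188, 6.767486572265625), (155.41046142578125, 273.59710693359375), 2.179650068283081)
[296. 223.] [273 214  47  14 402] ((627.6513061523438, -351.49945068359375), (66.70088958740234, 19.833959579467773), 89.40061950683594)
```

View pics/w7.png

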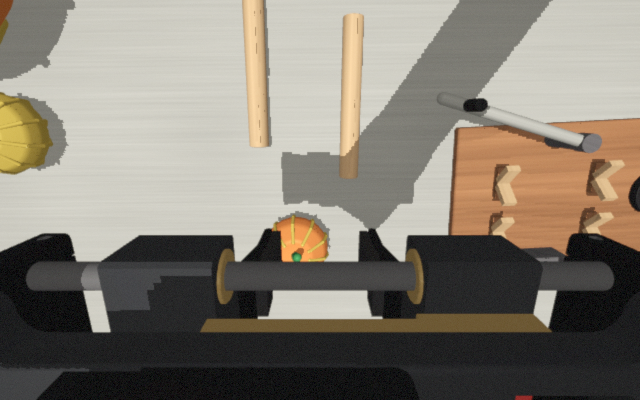

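The view shows pin_a from (352,14) to (348,178) and pin_b near (256,70), its near end cut off at the frame edge. Both lie along world x. The bar is open to roughly 1.9 rad, with the knob at (475,105).

Request:
apply_moves([
  [0,0,0,0.396,0.183,1,0.6],
  [0,0,0,0.396,0.183,1,0.6],
  [0,0,0,0.396,0.183,1,0.6],
  [0,0,0,0.396,0.183,1,0.6],
  [0,0,0,0.396,0.183,1,0.6],
])

```text
time_s: 36.58
ee_pos: [511.4, -298.3, 182.8]
tool_rot: [-0.017, -3.141, -0.001]
ft_force: [1.0, 0.1, 0.2]
width: 52.2
grasp_force: 0.0
```

Request:
apply_moves([
  [0,0,0,0.396,0.183,1,0.6],
  [0,0,0,0.396,0.183,1,0.6],
  [0,0,0,0.396,0.183,1,0.6],
  [0,0,0,0.396,0.183,1,0.6],
  [0,0,0,0.396,0.183,1,0.6],
])

```text
time_s: 37.2
ee_pos: [472.0, -279.5, 82.9]
tool_rot: [-0.017, -3.141, -0.001]
ft_force: [-0.1, -0.1, -0.9]
width: 51.7
grasp_force: 0.0
```

Request:
apply_moves([
  [0,0,0,0.396,0.183,1,0.6],
  [0,0,0,0,0,0.8,0.6],
  [0,0,0,0,0,0,0.6],
  [0,0,0,0,0,0,0.6],
])

```text
time_s: 37.7
ee_pos: [465.1, -276.9, 48.3]
tool_rot: [0.018, 3.141, -0.001]
ft_force: [-0.1, 0.5, -0.0]
width: 52.1
grasp_force: 0.0
```

```bash
python3 - <<'E'
from h import *
c,s=np.load('w7.npy',allow_pickle=True); top=np.load('top0.npy',allow_pickle=True).item()
print('tri pin_a',tri([ray(c,(350.5,95),s),ray(top,(430,191))]).round(1))
print('knob angle', onz(c,(475,105),106,s), rk((-90,0)))
plan([(464.4,-275.6,45),(464.4,-275.6,11)])
E
```

```text
tri pin_a [ 459.2 -275.7   23.8]
knob angle [ 472.05466183 -157.43547057  106.        ] [513.27569062  -6.29033649]
[464.0, -276.0, 45.0] rows units [0.04, 0.06, 0.16]
[464.0, -276.0, 11.0] rows units [0.0, 0.0, 1.7]
```

Request:
apply_moves([
  [0,0,0,0.04,0.06,0.9,0.6],
  [0,0,0,0,0,0.7,0.6],
  [0,0,0,0,0,0.25,0.6],
  [0,0,0,0,0,0,0.6],
])

```text
time_s: 38.2
ee_pos: [463.4, -275.4, 10.2]
tool_rot: [-0.019, -3.141, -0.0]
ft_force: [-0.1, 0.7, -0.8]
width: 52.1
grasp_force: 0.0
```

Request:
apply_moves([
  [0,0,0,0,0,0,0],
  [0,0,0,0,0,0,0],
  [0,0,0,0,0,0,0],
  [0,0,0,0,0,0,0],
  [0,0,0,0,0,0,0],
], grip_force=25)

```text
time_s: 38.83
ee_pos: [463.9, -275.4, 10.9]
tool_rot: [0.018, 3.141, 0.0]
ft_force: [0.4, 0.3, 2.7]
width: 24.9
grasp_force: 25.0
```

Request:
apply_moves([
  [0,0,0,0,0,-0.7,0],
  [0,0,0,0,0,-0.7,0],
  [0,0,0,0,0,-0.7,0],
  [0,0,0.967,0,0,-0.33,0],
  [0,0,0.967,0,0,-0.33,0],
])

```text
time_s: 39.45
ee_pos: [464.0, -275.5, 67.1]
tool_rot: [0.341, 3.122, 0.0]
ft_force: [-0.2, 0.4, -1.6]
width: 25.4
grasp_force: 25.0
```

Request:
apply_moves([
  [0,0,0.967,0,0,-0.33,0],
  [0,0,0.967,0,0,-0.33,0],
  [0,0,0.967,0,0,-0.33,0],
  [0,0,0.967,0,0,-0.33,0],
  [0,0,0.967,0,0,-0.33,0],
])

```text
time_s: 40.08
ee_pos: [463.9, -275.3, 100.0]
tool_rot: [1.112, 2.938, 0.001]
ft_force: [-0.8, 0.1, -1.3]
width: 24.9
grasp_force: 25.0
```

Request:
apply_moves([
  [0,0,0.967,0,0,-0.33,0],
  [0,0,0.967,0,0,-0.33,0],
  [0,0,0.967,0,0,-0.33,0],
  [0,0,0.967,0,0,-0.33,0],
  [0,0,0.967,0,0,-0.33,0],
])

```text
time_s: 40.7
ee_pos: [463.8, -275.4, 132.9]
tool_rot: [1.813, 2.565, 0.001]
ft_force: [-0.5, 0.1, -1.5]
width: 25.0
grasp_force: 25.0
```

Request:
apply_moves([
  [0,0,0.967,0,0,-0.33,0],
  [0,0,0.967,0,0,-0.33,0],
  [0,0,0.967,0,0,-0.33,0],
  [0,0,0,0,0,0,0],
  [0,0,0,0,0,0,0],
])

```text
time_s: 41.32
ee_pos: [463.7, -275.3, 151.8]
tool_rot: [-2.174, -2.268, -0.001]
ft_force: [-1.0, -0.1, -1.0]
width: 25.1
grasp_force: 25.0
```

```bash
python3 - <<'E'
from h import *
s=env.state(); R=Rot.from_rotvec(s['tool_rot']).as_matrix()
print(s['ee_pos'].round(1),np.degrees(np.arctan2(R[1,0],R[0,0])),s['width'],s['qpos'].round(2),rk((35,0)),rk((-35,0)))
plan([(*rk((35,0)),150),(*rk((35,0)),45)])
E
```

```text
[ 463.7 -275.3  151.8] 92.43869409918099 25.132740126974653 [-0.3   0.27  0.88  1.83 -0.22  1.15  0.69] [638.17056476  -1.16486914] [568.22943524  -4.03513086]
[638.0, -1.0, 150.0] rows units [13.32, 9.3, 0.1]
[638.0, -1.0, 45.0] rows units [-0.0, -0.0, 5.25]
```

Request:
apply_moves([
  [0,0,0,0.95,0.664,0,0],
  [0,0,0,0.95,0.664,0,0],
  [0,0,0,0.95,0.664,0,0],
  [0,0,0,0.95,0.664,0,0],
  [0,0,0,0.95,0.664,0,0],
])

```text
time_s: 41.95
ee_pos: [526.6, -177.0, 151.6]
tool_rot: [-2.175, -2.267, 0.0]
ft_force: [0.3, -0.2, -0.8]
width: 25.2
grasp_force: 25.0
```

Request:
apply_moves([
  [0,0,0,0.95,0.664,0,0],
  [0,0,0,0.95,0.664,0,0],
  [0,0,0,0.95,0.664,0,0],
  [0,0,0,0.95,0.664,0,0],
  [0,0,0,0.95,0.664,0,0],
])

```text
time_s: 42.58
ee_pos: [589.6, -78.9, 151.7]
tool_rot: [-2.176, -2.266, 0.0]
ft_force: [0.3, 0.1, -1.3]
width: 25.3
grasp_force: 25.0
```

Request:
apply_moves([
  [0,0,0,0.95,0.664,0,0],
  [0,0,0,0.95,0.664,0,0],
  [0,0,0,0.95,0.664,0,0],
  [0,0,0,0.95,0.664,0,0],
  [0,0,0,0,0,0,0],
])

```text
time_s: 43.2
ee_pos: [639.7, 0.5, 151.3]
tool_rot: [-2.173, -2.269, -0.0]
ft_force: [-0.3, 1.0, -0.7]
width: 25.3
grasp_force: 25.0
```

Request:
apply_moves([
  [0,0,0,0,0,0,0],
  [0,0,0,0,0,0,0],
])

```text
time_s: 43.45
ee_pos: [638.5, -3.2, 151.9]
tool_rot: [2.178, 2.264, -0.0]
ft_force: [0.6, 0.9, -1.8]
width: 25.3
grasp_force: 25.0
```

```bash
python3 - <<'E'
from h import *
s=env.state(); R=Rot.from_rotvec(s['tool_rot']).as_matrix()
print(s['ee_pos'].round(1),np.degrees(np.arctan2(R[1,0],R[0,0])),s['width'],s['qpos'].round(2))
plan([(*rk((35,0)),80),(*rk((35,0)),44)])
c,s=look(); save(c,'w8')
hsv=cv2.cvtColor(c['img'],cv2.COLOR_RGB2HSV); 
E
```

```text
[638.5  -3.2 151.9] 92.21591466194307 25.34428401788629 [-0.6   0.49  0.72  1.55 -0.33  1.23  0.22]
[638.0, -1.0, 80.0] rows units [0.1, -0.01, 3.59]
[638.0, -1.0, 44.0] rows units [0.0, 0.0, 1.8]
```

View pics/w8.png

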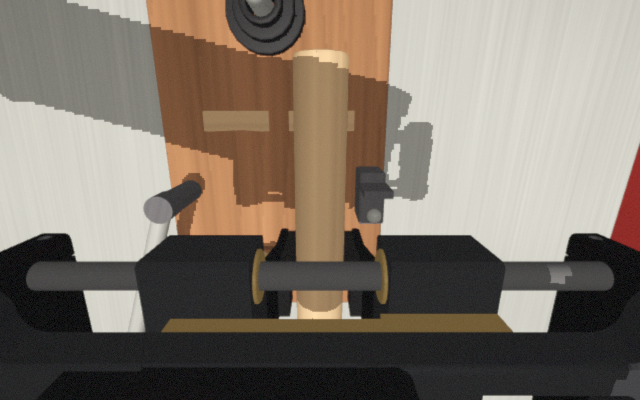

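The held pin lines up over the far cradle at (321,121), and the near cradle at (236,121) is free. I'll lower it.

Request:
apply_moves([
  [0,0,0,0.06,0,1,0],
  [0,0,0,0,0,1,0],
  [0,0,0,0,0,1,0],
  [0,0,0,0,0,0.9,0],
  [0,0,0,0,0,0.5,0],
])

```text
time_s: 44.12
ee_pos: [638.2, -1.0, 62.1]
tool_rot: [-2.176, -2.265, 0.002]
ft_force: [-0.1, -0.4, -0.3]
width: 25.2
grasp_force: 25.0
```

Request:
apply_moves([
  [0,0,0,0,0,0.3,0],
  [0,0,0,0,0,0.2,0],
  [0,0,0,0,0,0.2,0],
  [0,0,0,0,0,0.15,0],
  [0,0,0,0,0,0,0],
])

```text
time_s: 44.75
ee_pos: [638.7, -0.9, 46.7]
tool_rot: [-2.176, -2.266, -0.0]
ft_force: [0.2, 0.6, -0.1]
width: 25.3
grasp_force: 25.0
```

Request:
apply_moves([
  [0,0,0,0,0,0.1,0],
  [0,0,0,0,0,0.05,0],
  [0,0,0,0,0,0,0],
])

```text
time_s: 45.12
ee_pos: [639.8, -0.9, 44.6]
tool_rot: [2.175, 2.265, 0.003]
ft_force: [1.0, 0.4, 4.1]
width: 25.3
grasp_force: 25.0
```

Request:
apply_moves([
  [0,0,0,0,0,0,0.5],
  [0,0,0,0,0,0,0.5],
  [0,0,0,0,0,0,0.5],
])

```text
time_s: 45.5
ee_pos: [638.3, -0.9, 43.3]
tool_rot: [-2.176, -2.265, 0.001]
ft_force: [-0.0, 0.4, 0.0]
width: 41.7
grasp_force: 0.0
```

Request:
apply_moves([
  [0,0,0,0,0,-1,0.5],
  [0,0,0,0,0,-1,0.5],
  [0,0,0,0,0,-1,0.5],
  [0,0,0,0,0,-1,0.5],
  [0,0,0,0,0,-1,0.5],
])

```text
time_s: 46.12
ee_pos: [638.8, -0.9, 145.4]
tool_rot: [2.176, 2.266, 0.001]
ft_force: [0.0, 0.3, 0.1]
width: 44.0
grasp_force: 0.0
```

Request:
apply_moves([
  [0,0,0,0,0,0,0.5],
])

```text
time_s: 46.25
ee_pos: [639.7, -1.0, 145.8]
tool_rot: [2.175, 2.264, 0.004]
ft_force: [-0.4, 0.2, -0.6]
width: 43.6
grasp_force: 0.0
```

```bash
python3 - <<'E'
from h import *
c,s=look(); save(c,'w9')
hsv=cv2.cvtColor(c['img'],cv2.COLOR_RGB2HSV)
m=(hsv[...,0]>8)&(hsv[...,0]<24)&(hsv[...,1]>50)&(hsv[...,2]>80); m[228:]=0
print(s['ee_pos'].round(1))
c2=env.camera('top'); save(c2,'top3')
hsv=cv2.cvtColor(c2['img'],cv2.COLOR_RGB2HSV); w=(hsv[...,0]>10)&(hsv[...,0]<24)&(hsv[...,1]>60)&(hsv[...,2]>130)
w[:,:270]=0;w[:,500:]=0;w[:110]=0;w[250:]=0
for ce,st,l in blobs(w,40): print(ce.round(1),st,onz(c2,ce,50).round(0),onz(c2,ce,13).round(0))
plan([(421,-290,170),(421,-396,170)],s)
E
```

```text
[639.7  -1.  145.8]
[455.1 125.8] [442 113  27  26 502] [ 659. -352.   50.] [ 671. -367.   13.]
[470.1 204.6] [467 172   8  65 419] [ 416. -386.   50.] [ 419. -402.   13.]
[421.0, -290.0, 170.0] rows units [-14.0, -11.5, -1.25]
[421.0, -396.0, 170.0] rows units [-5.3, -0.21, -0.0]
```

View pics/w9.png

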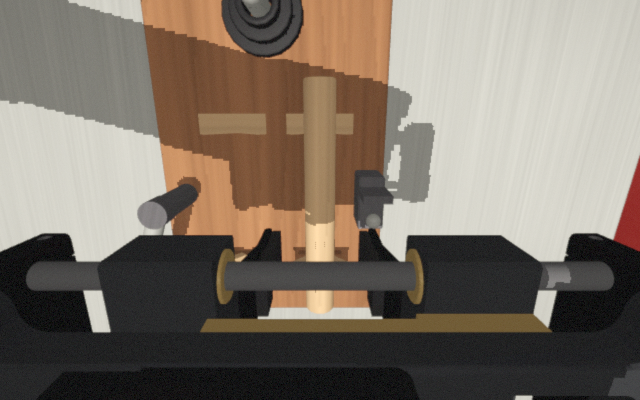

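The pin sits in the far cradle, with its end at (320,78). I'll go for pin_b next.

Request:
apply_moves([
  [0,0,0,-0.965,-0.585,0,0.6],
  [0,0,0,-0.965,-0.585,0,0.6],
  [0,0,0,-0.965,-0.585,0,0.6],
  [0,0,0,-0.965,-0.585,0,0.6],
  [0,0,0,-0.965,-0.585,0,0.6],
])

```text
time_s: 46.98
ee_pos: [583.3, -101.2, 143.8]
tool_rot: [-2.177, -2.265, -0.0]
ft_force: [0.3, 0.1, 0.0]
width: 51.8
grasp_force: 0.0
```

Request:
apply_moves([
  [0,0,0,-0.965,-0.585,0,0.6],
  [0,0,0,-0.965,-0.585,0,0.6],
  [0,0,0,-0.965,-0.585,0,0.6],
  [0,0,0,-0.965,-0.585,0,0.6],
  [0,0,0,-0.965,-0.585,0,0.6],
])

```text
time_s: 47.6
ee_pos: [528.9, -199.8, 143.7]
tool_rot: [2.176, 2.266, 0.0]
ft_force: [0.5, -0.1, -1.4]
width: 52.1
grasp_force: 0.0
```

Request:
apply_moves([
  [0,0,0,-0.965,-0.585,0,0.6],
  [0,0,0,-0.965,-0.585,0,0.6],
  [0,0,0,-0.965,-0.585,0,0.6],
  [0,0,0,-0.965,-0.585,0,0.6],
  [0,0,0,-0.965,-0.585,0,0.6],
])

```text
time_s: 48.22
ee_pos: [474.2, -298.5, 143.7]
tool_rot: [2.176, 2.266, 0.0]
ft_force: [1.1, -0.3, -0.1]
width: 52.2
grasp_force: 0.0
```

Request:
apply_moves([
  [0,0,0,-0.965,-0.585,0,0.6],
  [0,0,0,-0.965,-0.585,0,0.6],
  [0,0,0,-0.965,-0.585,0,0.6],
  [0,0,0,-0.965,-0.585,0,0.6],
  [0,0,0,-0.965,-0.585,0,0.6],
])

```text
time_s: 48.85
ee_pos: [419.5, -397.1, 143.7]
tool_rot: [-2.176, -2.266, -0.0]
ft_force: [-0.1, -0.2, -0.2]
width: 52.2
grasp_force: 0.0
```

Request:
apply_moves([
  [0,0,0.97,0,0,0,0.6],
  [0,0,0.97,0,0,0,0.6],
  [0,0,0.97,0,0,0,0.6],
  [0,0,0.97,0,0,0,0.6],
])

```text
time_s: 49.35
ee_pos: [419.8, -396.5, 143.7]
tool_rot: [-2.592, -1.775, -0.0]
ft_force: [0.0, 0.3, 0.1]
width: 52.4
grasp_force: 0.0
```

Request:
apply_moves([
  [0,0,0.97,0,0,0,0.6],
  [0,0,0.97,0,0,0,0.6],
  [0,0,0.97,0,0,0,0.6],
  [0,0,0.97,0,0,0,0.6],
])

```text
time_s: 49.85
ee_pos: [419.9, -396.5, 143.7]
tool_rot: [-2.897, -1.216, -0.0]
ft_force: [-0.1, -0.1, -0.4]
width: 52.3
grasp_force: 0.0
```

Request:
apply_moves([
  [0,0,0.97,0,0,0,0.6],
  [0,0,0.97,0,0,0,0.6],
  [0,0,0.97,0,0,0,0.6],
  [0,0,0.97,0,0,0,0.6],
])

```text
time_s: 50.35
ee_pos: [419.9, -396.5, 143.7]
tool_rot: [-3.082, -0.607, -0.0]
ft_force: [0.8, -0.6, -0.0]
width: 52.4
grasp_force: 0.0
```

Request:
apply_moves([
  [0,0,0.97,0,0,0,0.6],
  [0,0,0.97,0,0,0,0.6],
  [0,0,0.97,0,0,0,0.6],
  [0,0,0.97,0,0,0,0.6],
  [0,0,0,0,0,0,0.6],
])

```text
time_s: 50.98
ee_pos: [420.0, -396.4, 143.6]
tool_rot: [3.141, -0.021, -0.001]
ft_force: [-0.7, -0.7, 0.0]
width: 52.3
grasp_force: 0.0
```

```bash
python3 - <<'E'
from h import *
c,s=look(); save(c,'w10'); R=Rot.from_rotvec(s['tool_rot']).as_matrix()
print(s['ee_pos'].round(1),np.degrees(np.arctan2(R[1,0],R[0,0])),s['qpos'].round(2))
hsv=cv2.cvtColor(c['img'],cv2.COLOR_RGB2HSV)
m=(hsv[...,0]>8)&(hsv[...,0]<24)&(hsv[...,1]>60)&(hsv[...,2]>80); m[232:]=0
for ce,st,l in blobs(m,400):
    cs,_=cv2.findContours(l.astype(np.uint8),cv2.RETR_EXTERNAL,cv2.CHAIN_APPROX_NONE)
    P=np.array([onz(c,p[0],13,s)[:2] for p in cs[0]],np.float32); print(ce.round(0),st,cv2.minAreaRect(P),P.max(0))
plan([(420,-396.3,50),(420,-396.3,11)],s)
E
```

```text
[ 420.  -396.4  143.6] -0.7825975185581298 [-0.24  0.57  1.23  1.74 -0.57  1.24 -0.45]
[ 9. 79.] [   0   24   29   86 1310] ((529.2638549804688, -138.18850708007812), (23.61287498474121, 70.37662506103516), 73.76472473144531) [ 565.46606 -117.01486]
[320. 153.] [ 306   77   29  155 4310] ((450.9144592285156, -397.3671875), (25.66707992553711, 141.10479736328125), 88.5707778930664) [ 521.4773  -382.93317]
[420.0, -396.0, 50.0] rows units [0.0, -0.01, 4.68]
[420.0, -396.0, 11.0] rows units [0.0, -0.0, 1.95]
```

Request:
apply_moves([
  [0,0,0,0,0,1,0.6],
  [0,0,0,0,0,1,0.6],
  [0,0,0,0,0,1,0.6],
  [0,0,0,0,0,1,0.6],
  [0,0,0,0,0,0.8,0.6],
])

```text
time_s: 51.65
ee_pos: [420.2, -395.8, 46.1]
tool_rot: [-3.141, 0.022, 0.001]
ft_force: [0.1, -0.1, 1.1]
width: 52.4
grasp_force: 0.0
```

Request:
apply_moves([
  [0,0,0,0,0,0.8,0.6],
  [0,0,0,0,0,0.6,0.6],
  [0,0,0,0,0,0.3,0.6],
  [0,0,0,0,0,0,0.6],
])

```text
time_s: 52.15
ee_pos: [420.4, -396.0, 13.6]
tool_rot: [-3.141, 0.022, 0.0]
ft_force: [0.1, -0.1, -0.1]
width: 51.8
grasp_force: 0.0
```

```bash
python3 - <<'E'
from h import *
s=env.state(); print(s['ee_pos'].round(1),s['tool_rot'].round(3),s['qpos'].round(2))
E
```

```text
[ 420.4 -396.    13.6] [-3.141  0.022  0.   ] [-0.12  0.71  1.05  1.84 -0.72  1.03 -0.36]
```

Close, lift, then turn back counter-clockwise about 93°.

Request:
apply_moves([
  [0,0,0,0,0,0.14,0.6],
  [0,0,0,0,0,0,0],
  [0,0,0,0,0,0,0],
  [0,0,0,0,0,0,0],
  [0,0,0,0,0,0,0],
])

```text
time_s: 52.78
ee_pos: [420.5, -396.1, 11.0]
tool_rot: [3.141, -0.022, 0.0]
ft_force: [0.2, -1.6, 0.2]
width: 25.6
grasp_force: 25.0
```

Request:
apply_moves([
  [0,0,0,0,0,0,0],
  [0,0,0,0,0,-0.7,0],
  [0,0,0,0,0,-0.7,0],
  [0,0,0,0,0,-0.7,0],
  [0,0,0,0,0,-0.7,0],
])

```text
time_s: 53.4
ee_pos: [420.6, -396.1, 68.1]
tool_rot: [3.141, -0.022, 0.001]
ft_force: [-0.8, -0.1, -0.4]
width: 25.0
grasp_force: 25.0
```

Request:
apply_moves([
  [0,0,0,0,0,-1,0],
  [0,0,0,0,0,-1,0],
  [0,0,0,0,0,-1,0],
  [0,0,0,0,0,-1,0],
  [0,0,0,0,0,0,0],
])

```text
time_s: 54.02
ee_pos: [421.0, -396.6, 148.5]
tool_rot: [3.14, -0.022, 0.003]
ft_force: [-0.4, -1.1, -1.5]
width: 25.7
grasp_force: 25.0
```

Request:
apply_moves([
  [0,0,-0.97,0,0,0,0],
  [0,0,-0.97,0,0,0,0],
  [0,0,-0.97,0,0,0,0],
  [0,0,-0.97,0,0,0,0],
])

```text
time_s: 54.52
ee_pos: [420.2, -395.6, 146.2]
tool_rot: [-3.079, -0.617, 0.001]
ft_force: [-0.1, -0.5, -0.9]
width: 25.5
grasp_force: 25.0
```

Request:
apply_moves([
  [0,0,-0.97,0,0,0,0],
  [0,0,-0.97,0,0,0,0],
  [0,0,-0.97,0,0,0,0],
  [0,0,-0.97,0,0,0,0],
])

```text
time_s: 55.02
ee_pos: [420.2, -395.6, 146.1]
tool_rot: [-2.892, -1.226, 0.001]
ft_force: [-0.1, 0.4, -1.5]
width: 25.5
grasp_force: 25.0
```

Request:
apply_moves([
  [0,0,-0.97,0,0,0,0],
  [0,0,-0.97,0,0,0,0],
  [0,0,-0.97,0,0,0,0],
  [0,0,-0.97,0,0,0,0],
])

```text
time_s: 55.52
ee_pos: [420.2, -395.6, 146.1]
tool_rot: [-2.585, -1.784, 0.0]
ft_force: [-0.6, 0.7, -0.7]
width: 25.5
grasp_force: 25.0
```

Request:
apply_moves([
  [0,0,-0.97,0,0,0,0],
  [0,0,-0.97,0,0,0,0],
  [0,0,-0.97,0,0,0,0],
  [0,0,-0.97,0,0,0,0],
  [0,0,0,0,0,0,0],
])

```text
time_s: 56.15
ee_pos: [420.2, -395.7, 146.3]
tool_rot: [-2.176, -2.264, -0.0]
ft_force: [-0.8, -0.2, -1.2]
width: 25.4
grasp_force: 25.0
```

```bash
python3 - <<'E'
from h import *
s=env.state(); R=Rot.from_rotvec(s['tool_rot']).as_matrix()
print(s['ee_pos'].round(1),np.degrees(np.arctan2(R[1,0],R[0,0])),s['width'],s['qpos'].round(2))
plan([(*rk((-35,0)),150)],s)
E
```

```text
[ 420.2 -395.7  146.3] 92.26573764144511 25.3847231295429 [-0.02  0.38  0.86  1.73 -0.31  1.17  0.97]
[568.0, -4.0, 150.0] rows units [19.28, 8.17, -0.17]
```

Request:
apply_moves([
  [0,0,0,0.965,0.41,0,0],
  [0,0,0,0.965,0.41,0,0],
  [0,0,0,0.965,0.41,0,0],
  [0,0,0,0.965,0.41,0,0],
  [0,0,0,0.965,0.41,0,0],
])

```text
time_s: 56.78
ee_pos: [457.6, -297.1, 146.5]
tool_rot: [-2.179, -2.262, 0.0]
ft_force: [-1.1, -0.1, -1.2]
width: 25.3
grasp_force: 25.0
```

Request:
apply_moves([
  [0,0,0,0.965,0.41,0,0],
  [0,0,0,0.965,0.41,0,0],
  [0,0,0,0.965,0.41,0,0],
  [0,0,0,0.965,0.41,0,0],
  [0,0,0,0.965,0.41,0,0],
])

```text
time_s: 57.4
ee_pos: [494.6, -199.1, 146.5]
tool_rot: [-2.179, -2.262, 0.0]
ft_force: [0.5, -0.1, -1.1]
width: 25.2
grasp_force: 25.0
```

Request:
apply_moves([
  [0,0,0,0.965,0.41,0,0],
  [0,0,0,0.965,0.41,0,0],
  [0,0,0,0.965,0.41,0,0],
  [0,0,0,0.965,0.41,0,0],
  [0,0,0,0.965,0.41,0,0],
])

```text
time_s: 58.02
ee_pos: [531.8, -101.0, 146.6]
tool_rot: [-2.179, -2.263, 0.0]
ft_force: [0.4, -1.2, 0.0]
width: 24.9
grasp_force: 25.0
```

Request:
apply_moves([
  [0,0,0,0.965,0.41,0,0],
  [0,0,0,0.965,0.41,0,0],
  [0,0,0,0.965,0.41,0,0],
  [0,0,0,0.965,0.41,0,0],
  [0,0,0,0.965,0.41,0,0],
])

```text
time_s: 58.65
ee_pos: [569.3, -2.4, 146.9]
tool_rot: [-2.176, -2.266, -0.0]
ft_force: [0.1, -0.0, -1.3]
width: 25.4
grasp_force: 25.0
```

Request:
apply_moves([
  [0,0,0,0,0,0,0],
  [0,0,0,0,0,0,0],
  [0,0,0,0,0,0,0],
])

```text
time_s: 59.02
ee_pos: [568.7, -4.7, 147.0]
tool_rot: [2.178, 2.264, -0.0]
ft_force: [-0.9, -0.5, -0.9]
width: 25.4
grasp_force: 25.0
```

```bash
python3 - <<'E'
from h import *
c,s=look(); save(c,'w11'); print(s['ee_pos'].round(1)); plan([(*rk((-35,0)),44)],s)
E
```

```text
[568.7  -4.7 147. ]
[568.0, -4.0, 44.0] rows units [0.04, -0.02, 5.15]
```

View pics/w11.png

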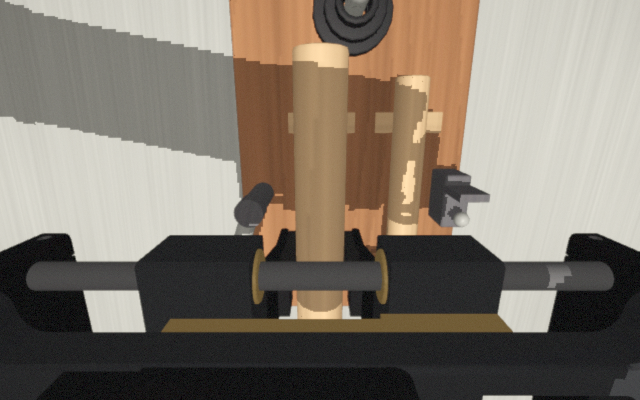

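Pin_b lines up over the near cradle at (321,122), and the settled pin lies at (408,150).

Request:
apply_moves([
  [0,0,0,0.03,-0.02,1,0],
  [0,0,0,0,0,1,0],
  [0,0,0,0,0,1,0],
  [0,0,0,0,0,0.9,0],
  [0,0,0,0,0,0.5,0],
])

```text
time_s: 59.7
ee_pos: [568.0, -3.3, 57.7]
tool_rot: [-2.176, -2.265, 0.001]
ft_force: [0.0, 0.1, -1.6]
width: 25.2
grasp_force: 25.0
```

Request:
apply_moves([
  [0,0,0,0,0,0.2,0],
  [0,0,0,0,0,0.2,0],
  [0,0,0,0,0,0.1,0],
  [0,0,0,0,0,0.1,0],
  [0,0,0,0,0,0,0],
])

```text
time_s: 60.32
ee_pos: [568.4, -3.1, 46.9]
tool_rot: [-2.176, -2.266, -0.0]
ft_force: [0.3, 1.2, -0.9]
width: 25.2
grasp_force: 25.0
```

Request:
apply_moves([
  [0,0,0,0,0,0.1,0],
  [0,0,0,0,0,0.06,0],
  [0,0,0,0,0,0,0],
])

```text
time_s: 60.7
ee_pos: [569.8, -3.1, 44.6]
tool_rot: [2.175, 2.264, 0.004]
ft_force: [2.7, -0.2, 4.0]
width: 25.3
grasp_force: 25.0
```

Request:
apply_moves([
  [0,0,0,0,0,0,0.42],
  [0,0,0,0,0,0,0.42],
  [0,0,0,0,0,0,0.42],
])

```text
time_s: 61.08
ee_pos: [567.9, -3.1, 43.4]
tool_rot: [-2.176, -2.265, 0.001]
ft_force: [-0.1, -0.2, 0.7]
width: 35.9
grasp_force: 0.0
```

Request:
apply_moves([
  [0,0,0,0,0,-1,0.42],
  [0,0,0,0,0,-1,0.42],
  [0,0,0,0,0,-1,0.42],
  [0,0,0,0,0,-1,0.42],
  [0,0,0,0,0,-1,0.42],
])

```text
time_s: 61.7
ee_pos: [568.6, -3.2, 145.8]
tool_rot: [2.176, 2.265, 0.002]
ft_force: [-0.8, 0.1, -0.7]
width: 36.3
grasp_force: 0.0
```

Request:
apply_moves([
  [0,0,0,-0.98,0.1,-0.9,0],
  [0,0,0,-0.98,0.1,-0.9,0],
  [0,0,0,-0.98,0.1,-0.9,0],
  [0,0,0,-0.98,0.1,-0.9,0],
])

```text
time_s: 62.2
ee_pos: [579.4, -83.8, 217.1]
tool_rot: [2.178, 2.263, -0.0]
ft_force: [0.0, 0.3, -0.4]
width: 5.2
grasp_force: 0.0
```

Request:
apply_moves([
  [0,0,0,-0.98,0.1,-0.9,0],
  [0,0,0,-0.98,0.1,-0.9,0],
  [0,0,0,-0.98,0.1,-0.9,0],
  [0,0,0,-0.98,0.1,-0.9,0],
  [0,0,0,0,0,0,0],
])

```text
time_s: 62.82
ee_pos: [590.4, -162.8, 289.3]
tool_rot: [2.18, 2.259, 0.0]
ft_force: [-0.4, 0.7, -0.2]
width: 0.6
grasp_force: 0.0
```

Request:
apply_moves([
  [0,0,0,0,0,0,0],
  [0,0,0,0,0,0,0],
])

```text
time_s: 63.08
ee_pos: [590.5, -158.2, 286.9]
tool_rot: [-2.174, -2.266, 0.001]
ft_force: [-0.2, 0.7, -0.3]
width: 0.5
grasp_force: 0.0
```

```bash
python3 - <<'E'
from h import *
c,s=look(); save(c,'w12'); np.save('w12.npy',(c,s),allow_pickle=True); R=Rot.from_rotvec(s['tool_rot']).as_matrix()
print(s['ee_pos'].round(1),np.degrees(np.arctan2(R[1,0],R[0,0])),s['qpos'].round(2))
for x in (-35,35):
    for y in (-100,100): print(x,y,proj(c,(*rk((x,y)),46),s).round(0))
print('post',proj(c,(*rk((-10,150)),52),s))
E
```

```text
[ 590.5 -158.2  286.9] 92.36501107490524 [-0.42  0.34  0.8   1.45 -0.24  1.46  0.42]
-35 -100 [308. 127.]
-35 100 [306. -65.]
35 -100 [364. 127.]
35 100 [371. -65.]
post [ 329.80145625 -127.44039832]
```

View pics/w12.png

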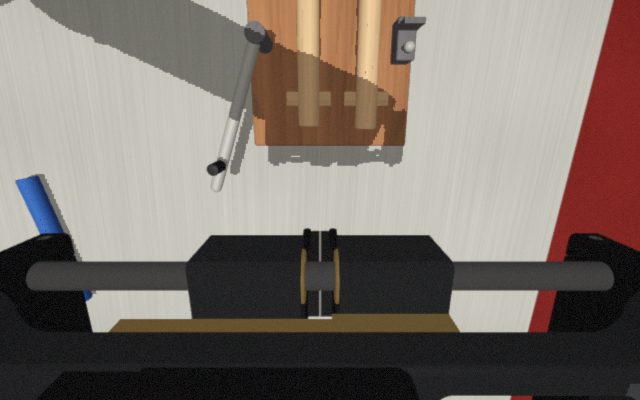

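Both pins lie in their grooves, with their ends at rows 126 and 128 against a predicted 127, so they are centred. The bar runs from (257,35) to (215,190), with the knob at (215,168). Next I'll swing the bar shut.

```bash
cat > bar.py <<'E'
from h import *
def ang(c,uv,s=None):
    d=RK.T@(onz(c,uv,106,s)[:2]-rk((-90,0))); return -np.arctan2(d[1],d[0]),np.linalg.norm(d)
def f(t,r=120,ex=0):
    u=np.array([np.cos(t),-np.sin(t)]);n=np.array([np.sin(t),np.cos(t)]);return rk(np.array([-90,0])+r*u-(7+15*abs(n[0])+9.5*abs(n[1])+ex)*n)
E
python3 - <<'E'
from bar import *
c,s=np.load('w12.npy',allow_pickle=True)
t0,r=ang(c,(214,168.5),s); print(t0,r)
a=f(t0,ex=15); W=[(*a,150),(*a,77)]
for t in np.linspace(t0,0,20): W.append((*f(t),77))
plan(W)
E
```

```text
1.878116475997145 148.03146636357408
[444.0, -112.0, 150.0] rows units [2.62, -7.22, 6.86]
[444.0, -112.0, 77.0] rows units [-0.0, 0.0, 3.65]
[458.0, -116.0, 77.0] rows units [-0.23, 0.71, -0.0]
[470.0, -121.0, 77.0] rows units [-0.27, 0.57, -0.0]
[482.0, -124.0, 77.0] rows units [-0.21, 0.6, -0.0]
[495.0, -127.0, 77.0] rows units [-0.15, 0.63, -0.0]
[506.0, -128.0, 77.0] rows units [-0.09, 0.56, -0.0]
[517.0, -128.0, 77.0] rows units [-0.04, 0.57, -0.0]
[529.0, -128.0, 77.0] rows units [0.02, 0.58, -0.0]
[541.0, -126.0, 77.0] rows units [0.07, 0.58, -0.0]
[552.0, -123.0, 77.0] rows units [0.13, 0.58, -0.0]
[563.0, -118.0, 77.0] rows units [0.19, 0.57, -0.0]
[574.0, -113.0, 77.0] rows units [0.25, 0.56, -0.0]
[585.0, -106.0, 77.0] rows units [0.31, 0.53, -0.0]
[594.0, -98.0, 77.0] rows units [0.37, 0.5, -0.0]
[603.0, -89.0, 77.0] rows units [0.43, 0.47, -0.0]
[611.0, -79.0, 77.0] rows units [0.48, 0.42, -0.0]
[618.0, -68.0, 77.0] rows units [0.53, 0.37, -0.0]
[624.0, -56.0, 77.0] rows units [0.57, 0.32, 0.0]
[629.0, -44.0, 77.0] rows units [0.61, 0.26, 0.0]
[632.0, -31.0, 77.0] rows units [0.64, 0.19, 0.0]
[634.0, -18.0, 77.0] rows units [0.66, 0.12, 0.0]
```

Request:
apply_moves([
  [0,0,0,0.33,-0.9,0.85,0],
  [0,0,0,0.33,-0.9,0.85,0],
  [0,0,0,0.33,-0.9,0.85,0],
  [0,0,0,0.33,-0.9,0.85,0],
])

```text
time_s: 63.62
ee_pos: [516.9, -134.8, 218.8]
tool_rot: [-2.175, -2.266, 0.0]
ft_force: [-0.5, -0.4, 0.4]
width: 0.2
grasp_force: 0.0
```

Request:
apply_moves([
  [0,0,0,0.33,-0.9,0.85,0],
  [0,0,0,0.33,-0.9,0.85,0],
  [0,0,0,0.33,-0.9,0.85,0],
  [0,0,0,0.33,-0.9,0.85,0],
  [0,0,0,0,0,0,0],
])

```text
time_s: 64.25
ee_pos: [443.3, -111.3, 150.8]
tool_rot: [-2.173, -2.265, 0.001]
ft_force: [0.5, -0.3, -0.2]
width: 0.6
grasp_force: 0.0
```

Request:
apply_moves([
  [0,0,0,0,0,0.9,0],
  [0,0,0,0,0,0.9,0],
  [0,0,0,0,0,0.9,0],
  [0,0,0,0,0,0.9,0],
  [0,0,0,0,0,0,0],
])

```text
time_s: 64.88
ee_pos: [444.8, -112.3, 79.4]
tool_rot: [-2.176, -2.266, 0.003]
ft_force: [-0.6, -0.2, 0.1]
width: 0.6
grasp_force: 0.0
```

```bash
python3 - <<'E'
from bar import *
s=env.state(); print(s['ee_pos'].round(1),s['ft_force'].round(1)); plan([(*f(1.878),77)],s)
E
```

```text
[ 444.8 -112.3   79.4] [-0.6 -0.2  0.1]
[458.0, -116.0, 77.0] rows units [-0.2, 0.67, 0.12]
```

Request:
apply_moves([
  [0,0,0,-0.2,0.67,0.15,0],
  [0,0,0,-0.27,0.57,0,0],
  [0,0,0,-0.21,0.6,0,0],
  [0,0,0,-0.15,0.63,0,0],
  [0,0,0,-0.09,0.56,0,0],
])

```text
time_s: 65.5
ee_pos: [506.9, -128.3, 76.8]
tool_rot: [2.176, 2.266, -0.0]
ft_force: [-0.8, 0.6, 0.2]
width: 0.3
grasp_force: 0.2
```

Request:
apply_moves([
  [0,0,0,-0.04,0.57,0,0],
  [0,0,0,0.02,0.58,0,0],
  [0,0,0,0.07,0.58,0,0],
  [0,0,0,0.13,0.58,0,0],
  [0,0,0,0.19,0.57,0,0],
])

```text
time_s: 66.12
ee_pos: [564.0, -118.2, 76.7]
tool_rot: [-2.176, -2.266, -0.0]
ft_force: [-1.7, 0.1, 0.7]
width: -0.1
grasp_force: 0.2
```

Request:
apply_moves([
  [0,0,0,0.25,0.56,0,0],
  [0,0,0,0.31,0.53,0,0],
  [0,0,0,0.37,0.5,0,0],
  [0,0,0,0.43,0.47,0,0],
  [0,0,0,0.48,0.42,0,0],
])

```text
time_s: 66.75
ee_pos: [611.9, -79.0, 76.7]
tool_rot: [-2.176, -2.266, -0.0]
ft_force: [-1.7, -1.1, 0.2]
width: 0.7
grasp_force: 0.2
```

```bash
python3 - <<'E'
from bar import *
s=env.state(); print(s['ee_pos'].round(1),s['ft_force'].round(1)); plan([(*f(t),77) for t in (.4,.3,.2,.1,.05,0,-.02)],s)
E
```

```text
[611.9 -79.   76.7] [-1.7 -1.1  0.2]
[618.0, -69.0, 77.0] rows units [0.5, 0.33, -0.01]
[624.0, -57.0, 77.0] rows units [0.58, 0.32, 0.0]
[629.0, -44.0, 77.0] rows units [0.62, 0.26, 0.0]
[632.0, -31.0, 77.0] rows units [0.65, 0.19, 0.0]
[633.0, -25.0, 77.0] rows units [0.33, 0.07, 0.0]
[634.0, -18.0, 77.0] rows units [0.34, 0.05, 0.0]
[634.0, -16.0, 77.0] rows units [0.11, 0.02, 0.0]
```

Request:
apply_moves([
  [0,0,0,0.5,0.33,0,0],
  [0,0,0,0.58,0.32,0,0],
  [0,0,0,0.62,0.26,0,0],
  [0,0,0,0.4,0.12,0,0],
  [0,0,0,0.25,0.07,0,0],
])

```text
time_s: 67.38
ee_pos: [630.8, -33.9, 76.7]
tool_rot: [2.177, 2.263, -0.005]
ft_force: [-4.2, -10.7, 2.6]
width: 0.7
grasp_force: 5.8
```

Request:
apply_moves([
  [0,0,0,0.16,0.04,0,0],
  [0,0,0,0.16,0.03,0,0],
  [0,0,0,0.16,0.02,0,0],
])

```text
time_s: 67.75
ee_pos: [631.9, -24.8, 76.7]
tool_rot: [2.18, 2.262, -0.004]
ft_force: [-1.5, -2.1, 0.8]
width: 0.7
grasp_force: 0.8
```

Request:
apply_moves([
  [0,0,0,0.1,0.02,0,0],
  [0,0,0,0,0,0,0],
])

```text
time_s: 68.0
ee_pos: [633.2, -19.9, 76.8]
tool_rot: [2.176, 2.266, 0.0]
ft_force: [-1.1, -0.6, -0.4]
width: 0.5
grasp_force: 0.5
```

Request:
apply_moves([
  [0,0,0,0.1,0,0,0],
  [0,0,0,0.1,0,0,0],
  [0,0,0,0,0,0,0],
])

```text
time_s: 68.38
ee_pos: [633.1, -19.4, 76.9]
tool_rot: [2.177, 2.261, -0.003]
ft_force: [1.1, -10.6, -2.1]
width: 0.3
grasp_force: 5.0
```

Request:
apply_moves([
  [0,0,0,-0.5,0,0,0],
  [0,0,0,-0.5,0,0,0],
  [0,0,0,0,0,-1,0],
  [0,0,0,0,0,-1,0],
  [0,0,0,0,0,-1,0],
])

```text
time_s: 69.0
ee_pos: [634.3, -35.7, 139.0]
tool_rot: [2.175, 2.266, 0.002]
ft_force: [1.0, 0.6, -1.4]
width: 0.6
grasp_force: 0.0
```

Request:
apply_moves([
  [0,0,0,-1,0,-1,0],
  [0,0,0,-1,0,-1,0],
  [0,0,0,-1,0,-1,0],
  [0,0,0,-1,0,-1,0],
  [0,0,0,-1,0,-1,0],
])

```text
time_s: 69.62
ee_pos: [637.9, -136.3, 238.8]
tool_rot: [2.175, 2.266, 0.002]
ft_force: [0.1, 0.3, 0.0]
width: 0.4
grasp_force: 0.0
```

Request:
apply_moves([
  [0,0,0,-0.5,0,-1,0],
  [0,0,0,0,0,-1,0],
  [0,0,0,0,0,0,0],
  [0,0,0,0,0,0,0],
  [0,0,0,0,0,0,0],
])

```text
time_s: 70.25
ee_pos: [637.9, -145.6, 275.9]
tool_rot: [-2.175, -2.265, 0.001]
ft_force: [-0.6, 0.8, -0.8]
width: 0.7
grasp_force: 0.0
```

```bash
python3 - <<'E'
from bar import *
c,s=look(); save(c,'w13'); print(s['ee_pos'].round(1))
for t in (0,.1,.2): print(t,proj(c,(*rk((-90+150*np.cos(t),-150*np.sin(t))),106),s).round(1))
m=c['img'].max(2)<55; m[228:]=0
for ce,st,l in blobs(m,25,600): print(ce.round(1),st,np.round(ang(c,ce,s),3))
hsv=cv2.cvtColor(c['img'],cv2.COLOR_RGB2HSV); w=(hsv[...,0]>10)&(hsv[...,0]<24)&(hsv[...,1]>50)&(hsv[...,2]>90); w[228:]=0
for ce,st,l in blobs(w,300): print('wood',ce.round(0),st)
for x in (-35,35): print(proj(c,(*rk((x,-100)),46),s).round(0))
t=env.camera('top'); save(t,'top4'); im=t['img'].astype(int)
print('top knob pred',[proj(t,(*rk((-90+150*np.cos(a),-150*np.sin(a))),106)).round(1).tolist() for a in (0,.1,.2)])
E
```

```text
[ 637.9 -145.6  275.9]
0 [353.6  33.6]
0.1 [352.3  50.9]
0.2 [349.6  67.7]
[351.2  42.5] [347  35  13  13  74] [5.2000e-02 1.4822e+02]
[221.4  53.9] [209  46  23  15 161] [ 0.629 29.823]
wood [288.  17.] [ 204    0  173   36 5830]
wood [291. 103.] [  209    49   165   106 15891]
[268. 137.]
[325. 137.]
top knob pred [[342.2, 119.7], [347.3, 119.7], [352.5, 120.2]]
```

```bash
python3 - <<'E'
from bar import *
c,s=look(); hsv=cv2.cvtColor(c['img'],cv2.COLOR_RGB2HSV).astype(int)
for u in range(235,345,12):
    col=hsv[15:80,u]; v=np.where(col[:,1]<60)[0]+15
    if len(v): print(u,v.min(),v.max(),(RK.T@(onz(c,(u,(v.min()+v.max())/2),75,s)[:2]-ORG)).round(1).tolist())
for t in (0,.05): print(t,[proj(c,(*rk((-90+r*np.cos(t),-r*np.sin(t))),75),s).round(1).tolist() for r in (30,80,130)])
k=c['img'][28:56,338:368].max(2); print('\n'.join(' '.join(f'{x:3d}' for x in r[::2]) for r in k[::2]))
E
```

```text
235 35 49 [-59.8, -1.3]
247 35 49 [-47.3, -1.3]
259 36 49 [-34.9, -1.8]
271 35 49 [-22.4, -1.3]
283 35 49 [-9.9, -1.3]
295 35 49 [2.6, -1.3]
307 35 49 [15.0, -1.3]
319 35 49 [27.5, -1.3]
331 35 49 [39.9, -1.3]
343 35 49 [52.4, -1.3]
0 [[234.7, 40.6], [282.9, 40.6], [331.1, 40.6]]
0.05 [[234.8, 42.2], [282.9, 44.8], [330.9, 47.4]]
153 181 180 178 185 187 147  65  54  51  54 122 125 127 128
153 181 181 179 184 152  56  57  60  58  55  89 122 123 125
148 181 180 179 182  82  62  61  60  60  54  47  57  62  61
148 178 177 177 171  59  64  63  66  63  57  50  75  76  81
170 171 172 173 137  42  70  73  68  64  61  53 159 170 172
193 193 194 193  99  33  66  77  71  67  61  78 189 194 194
206 205 205 200  57  19  42  67  75  64  41 170 204 203 204
218 216 216 213  77  27  24  24  37  25  80 209 214 214 213
192 192 191 191 109  25  29  22  16  29 155 191 191 190 192
172 172 172 172 165  70  30  13  29 117 172 172 174 171 173
141 139 141 140 143 135 113  91 129 139 141 141 138 137 138
113 104 106 106 105 108 102 102  61  69  73  80  85 148 173
130 127 127 130 128 108 105 100  41 104 129 128 127 178 193
164 176 182 187 184 183 178 151  50  85 132  94 145 182 206
```

```bash
python3 -c "
from bench import env
print(env.state()['time_s']); print(env.hand_in())"
```

```text
70.4
the job is handed in; nothing more can be done
None
```

Job handed in at 70.4 s: the three rings present (64, 48, 32 mm) are on the post with the widest at the bottom, both pins lie centred in their grooves, and the keeper bar is snapped shut, its angle measured at 0.

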